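# Stow the tall cartons under the bench shelf

## Robot

A 6-joint arm with a two-finger parallel gripper is mounted at the origin on the work surface. World frame = base frame: x ahead of the robot, y to its left, z up, the work surface at z = 0. Lengths are in m, angles in degrees, forces in N, time in s.
With the tool pointing down it reaches from about 0.25 to 0.725 m from the base axis. Payload 4 kg.
Tool frame: the origin (TCP) lies midway between the tips of the shut fingers; the grasp point (between the pads) lies 19 mm behind it; z points along the fingers, y is the direction in which the jaws open and shut (so a half turn about z gives the same grasp; the last joint's range is limited). The gripper opens to 85 mm and grips with 20 to 120 N. Pads are 22 mm wide; open, the fingers measure 114 mm over their backs; the gripper's body (76 mm by 85 mm) begins 54 mm behind the grasp point. The pads swing forward as they close: fully open they stand 13 mm farther back than shut.
Start: joints at [-75.745, 13.785, 0.286, 76.501, 0, 90], TCP at [0.123, -0.485, 0.198] pointing down, gripper open.
Joint ranges: [-155.79, 155.79], [-60.16, 107.12], [-62.33, 73.08], [-114, 123.19], [-81.49, 82.49], [-180, 180]. Speed limits (degrees/s): [159.86, 159.86, 180, 180, 180, 180].

## Interface

Orientations are given as a 3x3 rotation matrix whose columns are the frame's x, y, z axes.
In Python, from bench import r gives the robot as it stands. The module is installed in compiled form; this text tells all that it offers.
- The arm moves only by the shell command python3 -m creep 'ROWS'. ROWS is text: rows parted by semicolons, each of 7 numbers parted by spaces: the shift along the tool's x, y, z in m, then the turn, a rotation vector about the tool's x, y, z in rad, then the opening, from -1 (shut) to 1 (fully open). In form: dx dy dz rx ry rz gripper; .... A call has exactly 10 rows; each row is the pose to reach, as a shift and turn from the pose measured when the call began, along the tool's axes at that moment; what a row does not reach only later rows make up. A row lasts 1/8 s, in which the tool goes at most 62.5 mm and 10.7 degrees, less where a joint would pass 70% of its speed; a pose out of reach is approached as far as the arm can. A call with a gripper value outside its range is refused whole. The fingers move at their own pace and stop on an object; the grip force is fixed at half the most. Time passes only in rows, so rows that repeat a pose let the fingers close, or fill a call up. It gives the time, the measured TCP pose, the force and the opening at its end, in the units of the state.
- r.read_state(): the state, without advancing time (a new reading comes with each control period).
- r.get_image(name): name is "scene" or "top"; returns a dict with "frame" (400x640x3 uint8, red, green, blue), "fx", "fy", "cx", "cy" (pixels), "T" (4x4, takes a point from camera to world coordinates). Camera axes: x right, y up, looking along -z (the intrinsics and any distortion apply to the point x, -y, -z); pixel columns grow to the right and rows downward; lengths in m; the calibration is good to about 2 mm. A picture is of the moment at which its call begins. There is no depth.
- r.sign_off(): hands the job in, once; it reports no verdict.
The state is a dict: "clock": time; "joints": joint angles; "qd": joint speeds; "joint_torque": joint torques, N m; "eef_pos": TCP position; "eef_rot": TCP orientation; "force": force on the tool from outside, world axes, zero at the start; "torque": the same for the moment, N m; "grip_width": opening from 0.0 (shut) to 1.0 (fully open).
Only numpy, scipy, OpenCV 4.12 (cv2) and the standard library are available. Lean on these libraries where they do the work, as an engineer would, in place of code of your own. Each camera call takes 0.05 s, during which the arm holds its last target. There are 200 camera calls.

## Task

The tall cartons standing at the end of the sliding tray must go under the low bench shelf, where they fit only lying down. First clear the tray: lay each tube that is on it in a groove of the roller mixer, along the rollers. Then push every carton over by its top, its foot blocked by the end of the tray, so that it lies flat on its back on the tray with the labelled front up, and slide the tray fully home under the shelf without a carton striking the shelf; leave the bottle, the beaker and the grey box beside the work alone.

Things in the scene. Friction and masses are not known exactly. Their poses are not given: they have to be found in the camera images.
- tray (a joint): how far the grey tray has been slid in under the shelf, m: 0 = fully out (start), 0.300 = fully home against its stop. It slides along its own -y. Stiff runners: about 3 N to move it empty; it stays where it is left.
- tray_top (a point): centre of the flat grey tray's top, 18 mm above the bench; moves with the tray. Tray 310 mm (x) by 250 mm (y), with a rim 6 mm thick and 10 mm high round its two sides and inner end; y points out of the shelf, z up. Its +y end faces the cartons and is the step, 18 mm high, that blocks their feet. Tray and shelf are set at a different place and yaw each time.
- tray_grip (a point): black upright handle of the tray, 235 mm along +y from tray_top, on an arm that runs out between the cartons: a bar 22 mm (x) by 16 mm (y), from near the bench to 81 mm up; the point is on its centre line, 63 mm up. Push its +y face to slide the tray in; when home it is still 60 mm outside the shelf's edge.
- shelf: fixed low shelf; origin on the bench below the middle of its front edge (towards the tray). Board 390 mm (x), from y = 0 to -320 mm; underside 140, top 156 mm up, flat things on it up to 206 mm; side panels 16 mm thick at x = +-187 mm. Axes as the tray's. With the tray fully out, the tray's inner end is just below the front edge.
- mixer: white roller mixer, off, fixed; origin on the bench under the middle of its rollers. Six rollers along its y (y -82 to 82 mm), 32 mm thick, axes 62 and tops 78 mm up; the five grooves between are at x = -80, -40, 0, 40, 80 mm; a tube in one lies along y, axis 84 mm up. Neighbouring tubes are 12 mm apart. End plate at y -89 mm, 84 mm high; motor housing y 83 to 158 mm, 121 mm high.
- tube1_mid (a point): capped tube (None if absent), about 60 g: clear round body 28 mm across, six-sided orange cap 32 mm across flats and 22 mm long at its +x end, 115 mm long in all; starts lying on the tray. The point is on its axis, half-way along; x points to the cap. Grip it across the body.
- tube2_mid (a point): capped tube (None if absent), about 60 g: clear round body 28 mm across, six-sided orange cap 32 mm across flats and 22 mm long at its +x end, 115 mm long in all; starts lying on the tray. The point is on its axis, half-way along; x points to the cap. Grip it across the body.
- tube3_mid (a point): capped tube (None if absent), about 60 g: clear round body 28 mm across, six-sided orange cap 32 mm across flats and 22 mm long at its +x end, 115 mm long in all; starts lying on the tray. The point is on its axis, half-way along; x points to the cap. Grip it across the body.
- carton1_mid (a point): tall brown carton (None if absent), 95 mm (x) by 90 mm (y) by 210 mm high (z), about 0.35 kg, too thick to grip; starts standing on the bench at the tray's outer end, its back within 12 mm of it and about square to it. The point is the box's centre, 105 mm above its foot; z points to its top, y out of its labelled front (away from the tray while it stands).
- carton2_mid (a point): tall brown carton (None if absent), 95 mm (x) by 90 mm (y) by 210 mm high (z), about 0.35 kg, too thick to grip; starts standing on the bench at the tray's outer end, its back within 12 mm of it and about square to it. The point is the box's centre, 105 mm above its foot; z points to its top, y out of its labelled front (away from the tray while it stands).
- bottle: reagent bottle, 70 mm across, 150 mm high; not to be disturbed. Origin at the centre of its underside.
- beaker: glass beaker, 70 mm across, 90 mm high; not to be disturbed. Origin at the centre of its underside.
- tipbox: closed grey box, 85 by 120 by 55 mm high; not to be disturbed. Origin at the centre of its underside.

How it is judged:
By the outcome, as a careful person would: the job done as asked, in the order asked, and still so for the second after the job is handed in, with the robot touching nothing.
Of tube1, tube2, tube3 only 2 to 3 are there at a start; the rules pass over those that are not, and their reading is None.
Of carton1, carton2 only 1 to 2 are there at a start; the rules pass over those that are not, and their reading is None.
At some moment in a run one of tube1, tube2, tube3 may be knocked a few centimetres aside while the robot is not near it.
It also fails if it takes over 210 s, if anything falls off the work surface, if the arm or the gripper's body presses on something with over 40 N, if the wrist force passes 120 N, or if a joint passes its speed limit or range.

## Working session

There is one attempt and no reset: what is moved stays moved. The work goes in short steps, Python scripts to look and compute and a shell command to move; the robot and the scene stay as the last step left them, time stands still between calls to the robot, and variables do not carry over. Pictures are saved under pics/ and viewed, about 12 in all and at most 16, crops included, and the job is handed in when it is done.

```bash
mkdir -p pics; cat > h.py <<'E'
import numpy as np, cv2
from bench import r
def snap(name,fn):
    im=r.get_image(name); cv2.imwrite('pics/'+fn+'.png',im['frame'][:,:,::-1])
    np.savez('pics/'+fn+'.npz',**{k:np.array(v) for k,v in im.items()}); return im
def load(fn): return dict(np.load('pics/'+fn+'.npz',allow_pickle=True))
def ray(im,u,v):
    d=np.array([(u-im['cx'])/im['fx'],-(v-im['cy'])/im['fy'],-1.]); T=im['T']; return T[:3,3],T[:3,:3]@d
def at(im,u,v,z):
    o,d=ray(im,u,v); return o+d*(z-o[2])/d[2]
def proj(im,p):
    T=im['T']; q=T[:3,:3].T@(np.array(p)-T[:3,3]); return im['cx']+im['fx']*q[0]/-q[2], im['cy']-im['fy']*q[1]/-q[2]
def tri(im1,a,im2,b):
    o1,d1=ray(im1,*a);o2,d2=ray(im2,*b)
    s=np.linalg.lstsq(np.c_[d1,-d2],o2-o1,rcond=None)[0]; p,q=o1+s[0]*d1,o2+s[1]*d2
    return (p+q)/2,np.linalg.norm(p-q)
E
python3 - <<'E'
from h import *
for n in ('scene','top'):
    im=snap(n,n+'0'); print(n,[k for k in im],im['fx'],im['cx'],im['cy'],np.round(im['T'],3).tolist(), {k:v for k,v in im.items() if k not in('frame','T')})
s=r.read_state();print(s)
E
```

```text
scene ['frame', 'fx', 'fy', 'cx', 'cy', 'T'] 393.25840922952483 317.29043290395435 204.2601842719438 [[0.451, -0.728, 0.516, 1.089], [0.893, 0.359, -0.272, -0.163], [0.013, 0.584, 0.812, 0.871], [0.0, 0.0, 0.0, 1.0]] {'fx': 393.25840922952483, 'fy': 393.25840922952483, 'cx': 317.29043290395435, 'cy': 204.2601842719438}
top ['frame', 'fx', 'fy', 'cx', 'cy', 'T'] 499.0674310311802 321.7060269571084 203.53049863475803 [[0.009, 0.994, -0.106, 0.519], [-1.0, 0.008, -0.017, 0.074], [-0.016, 0.106, 0.994, 1.059], [0.0, 0.0, 0.0, 1.0]] {'fx': 499.0674310311802, 'fy': 499.0674310311802, 'cx': 321.7060269571084, 'cy': 203.53049863475803}
{'clock': 0.1, 'joints': array([-7.57455481e+01,  1.38300892e+01,  2.23310003e-01,  7.65007504e+01,
        1.64689447e-03,  9.00003393e+01]), 'qd': array([-0.05054063, -0.02613683,  0.21498789, -0.03763793,  0.06727992,
        0.00213746]), 'joint_torque': array([ 4.16566290e-04, -3.73139048e+01,  2.53009415e+01,  1.08447333e-02,
        3.03057573e-05, -8.64332691e-06]), 'eef_pos': array([ 0.12297436, -0.48401567,  0.19679528]), 'eef_rot': array([[ 9.69213251e-01,  2.46222430e-01, -4.34249378e-04],
       [ 2.46222811e-01, -9.69211531e-01,  1.82604027e-03],
       [ 2.87325679e-05, -1.87674453e-03, -9.99998239e-01]]), 'force': array([-0.38064808,  0.29187988,  0.11709372]), 'torque': array([-0.01825924, -0.03219147,  0.00828502]), 'grip_width': 1.0010285839277724}
```

View pics/scene0.png

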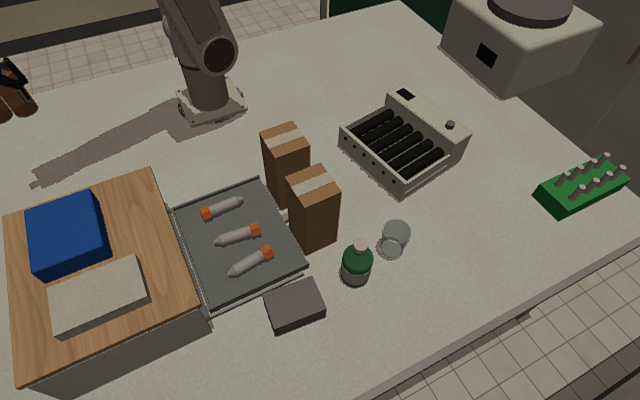

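View pics/top0.png

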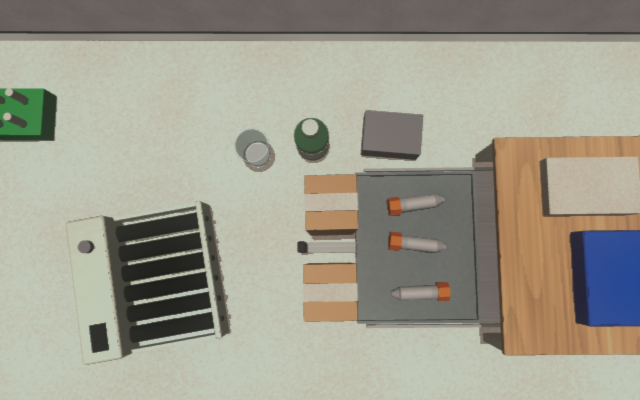

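```bash
python3 - <<'E'
from h import *
S,T=load('scene0'),load('top0')
def blobs(im,roi,lo,hi,amin):
    hsv=cv2.cvtColor(im['frame'],cv2.COLOR_RGB2HSV); m=cv2.inRange(hsv,lo,hi); k=np.zeros_like(m); x0,y0,x1,y1=roi; k[y0:y1,x0:x1]=m[y0:y1,x0:x1]
    n,_,st,c=cv2.connectedComponentsWithStats(k); return [(c[i].round(1),st[i,4]) for i in range(1,n) if st[i,4]>amin]
print(blobs(S,(180,180,300,300),(3,150,80),(18,255,255),25)); print(blobs(T,(360,180,480,310),(3,150,80),(18,255,255),25))
for n,a,b in [('tail1',(395,292.5),(240,202)),('tail2',(444,246),(217,240)),('tail3',(443,199.5),(231,271)),
 ('tray near-x outer',(357,322),(257,178)),('c1 top l far',(0,0),(0,0))]:
    if a[0]: print(n,*[np.round(v,4) for v in tri(T,a,S,b)])
# top-only at height
def A(n,u,v,z): print(n,np.round(at(T,u,v,z),4))
A('cL tl',304,264.5,.21);A('cL tr',357,265,.21);A('cL bl',304,320.5,.21);A('cL br',357,321,.21)
A('cR tl',305,176,.21);A('cR tr',357,175.5,.21);A('cR bl',305,232,.21);A('cR br',357,232,.21)
A('handle',302.5,247,.081);A('trayNear',357,325,.028);A('trayFar',357,173,.028);A('sh',494,137,.156);A('sh',504,354,.156)
A('mix a',201,207,.084);A('mix b',218,334,.084);A('mh',68,222,.121);A('mh',105,217,.121);A('mh',83,362,.121);A('mh',120,357,.121)
print(blobs(T,(110,200,225,350),(0,0,0),(180,255,60),100))
big=cv2.hconcat([cv2.resize(T['frame'][170:330,295:485],None,fx=2.5,fy=2.5,interpolation=2)[:400],cv2.resize(T['frame'][195:365,60:230],None,fx=1.9,fy=2.353,interpolation=2)[:400]])
cv2.imwrite('pics/c0.png',big[:,:,::-1]);print(big.shape)
E
```

```text
[(array([205.2, 212.8]), np.int32(119)), (array([254.6, 228.8]), np.int32(118)), (array([266.7, 251.1]), np.int32(128))]
[(array([394.2, 205.7]), np.int32(191)), (array([395. , 240.7]), np.int32(197)), (array([443.5, 291.2]), np.int32(192))]
tail1 [ 0.4476 -0.0592  0.0167] 0.0014
tail2 [ 0.5442 -0.1543  0.0358] 0.0068
tail3 [ 0.6395 -0.1525  0.0383] 0.0084
tray near-x outer [0.3854 0.016  0.0096] 0.0035
cL tl [0.5058 0.1182 0.21  ]
cL tr [0.5058 0.0287 0.21  ]
cL bl [0.4129 0.117  0.21  ]
cL br [0.4131 0.0285 0.21  ]
cR tl [0.6572 0.1185 0.21  ]
cR tr [0.6586 0.029  0.21  ]
cR bl [0.5607 0.1172 0.21  ]
cR br [0.5615 0.0288 0.21  ]
handle [0.5377 0.1282 0.081 ]
trayNear [0.3824 0.0187 0.028 ]
trayFar [0.6938 0.0192 0.028 ]
sh [ 0.7407 -0.2251  0.156 ]
sh [ 0.3525 -0.232   0.156 ]
mix a [0.6144 0.3294 0.084 ]
mix b [0.3698 0.2881 0.084 ]
mh [0.5802 0.5725 0.121 ]
mh [0.5903 0.5022 0.121 ]
mh [0.322  0.5281 0.121 ]
mh [0.3319 0.4599 0.121 ]
[(array([155.9, 227.5]), np.int32(1224)), (array([158.7, 247.1]), np.int32(1242)), (array([161.5, 266.9]), np.int32(1260)), (array([164.3, 286.9]), np.int32(1255)), (array([167.1, 307. ]), np.int32(1266)), (array([170. , 327.3]), np.int32(1281))]
(400, 798, 3)
```

View pics/c0.png

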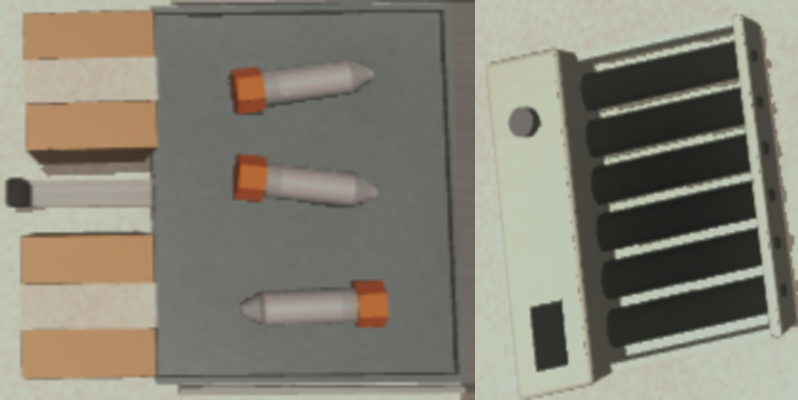

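```bash
cat > tubes.py <<'E'
from h import *
import sys
def caps(im,roi):
    hsv=cv2.cvtColor(im['frame'],cv2.COLOR_RGB2HSV); m=cv2.inRange(hsv,(3,150,80),(18,255,255)); k=np.zeros_like(m); x0,y0,x1,y1=roi; k[y0:y1,x0:x1]=m[y0:y1,x0:x1]
    n,_,st,c=cv2.connectedComponentsWithStats(k); return [c[i] for i in range(1,n) if st[i,4]>40]
def tailof(T,cap):   # pale body component -> axis by PCA, body centroid
    hsv=cv2.cvtColor(T['frame'],cv2.COLOR_RGB2HSV); m=cv2.inRange(hsv,(0,0,115),(180,60,255)); k=np.zeros_like(m); x0,y0=int(cap[0])-60,int(cap[1])-60
    k[y0:y0+120,x0:x0+120]=m[y0:y0+120,x0:x0+120]
    k[:, :362]=0; k[:,468:]=0; k[:178]=0;k[317:]=0
    n,l,st,c=cv2.connectedComponentsWithStats(k); i=min((i for i in range(1,n) if st[i,4]>150),key=lambda i:np.hypot(*(c[i]-cap)))
    ys,xs=np.nonzero(l==i); p=np.c_[xs,ys]; return c[i],p[np.argmax(np.hypot(*(p-cap).T))],st[i,4]
def tubes(T,z=.032):
    for c in caps(T,(360,178,472,317)):
        b,t,a=tailof(T,c); C,B,E=at(T,*c,z+.003),at(T,*b,z),at(T,*t,.032); d=C-B; d/=np.linalg.norm(d)
        print('cap',C.round(4)[:2],'body',B.round(4)[:2],'tail',E.round(4)[:2],'area',a,'yaw',np.degrees(np.arctan2(d[1],d[0])).round(1),'capface-body grip pt (cap-35mm)',(C-.042*d)[:2].round(4))
E
python3 - <<'E'
from tubes import *
S,T=load('scene0'),load('top0'); tubes(T)
for a,b in [((394.2,205.7),(266.7,251.1)),((395,240.7),(254.6,228.8)),((443.5,291.2),(205.2,212.8))]: p,e=tri(T,a,S,b);print('cap3d',p.round(4),e.round(4))
R=[at(T,u,v,.075) for u,v in [(155.9,227.5),(158.7,247.1),(161.5,266.9),(164.3,286.9),(167.1,307),(170,327.3)]]
R=np.array(R);print(R.round(4),R.mean(0).round(4)); d=R[0]-R[-1];print('mixer yaw',np.degrees(np.arctan2(d[1],d[0])),np.linalg.norm(d)/5)
for u,v in [(356.2,174),(471,174),(357.8,321),(477,320)]: print(at(T,u,v,.028).round(4))
for n,a,b in [('mix corner near',(201,207),(399,199)),('plate far',(218,334),(340,129)),('hous',(68,222),(472,132)),('handle',(302.5,247),(287,211)),('bottle cap',(310,128),(361,244))]: 
    p,e=tri(T,a,S,b);print(n,p.round(4),e.round(4))
E
```

```text
cap [ 0.6249 -0.057 ] body [ 0.6344 -0.1117] tail [ 0.642  -0.1601] area 474 yaw 99.8 capface-body grip pt (cap-35mm) [ 0.6321 -0.0983]
cap [ 0.553  -0.0582] body [ 0.5476 -0.1137] tail [ 0.5412 -0.1625] area 469 yaw 84.4 capface-body grip pt (cap-35mm) [ 0.5489 -0.1   ]
cap [ 0.4521 -0.1553] body [ 0.4481 -0.1002] tail [ 0.4433 -0.0519] area 502 yaw -85.9 capface-body grip pt (cap-35mm) [ 0.4491 -0.1134]
cap3d [ 0.6258 -0.0556  0.0328] 0.0036
cap3d [ 0.5535 -0.0576  0.0321] 0.0021
cap3d [ 0.4526 -0.154   0.0335] 0.0032
[[0.5737 0.4202 0.075 ]
 [0.535  0.4129 0.075 ]
 [0.4963 0.4057 0.075 ]
 [0.4574 0.3985 0.075 ]
 [0.4188 0.3913 0.075 ]
 [0.3801 0.384  0.075 ]] [0.4769 0.4021 0.075 ]
mixer yaw 10.591544361391893 0.039402511141019905
[0.6916 0.0209 0.028 ]
[ 0.6932 -0.2178  0.028 ]
[0.3903 0.0171 0.028 ]
[ 0.395  -0.2232  0.028 ]
mix corner near [ 0.6201  0.3465 -0.0015] 0.0114
plate far [0.3665 0.29   0.0673] 0.0038
hous [0.5812 0.575  0.1197] 0.0038
handle [ 0.5275  0.0901 -0.0029] 0.0886
bottle cap [0.7601 0.1155 0.1436] 0.0041
```

```bash
python3 -m creep '0 0 -0.06 0 0 0 1; 0 0 -0.12 0 0 0 1; 0.056 -0.029 -0.12 0 0 -0.18 1; 0.112 -0.058 -0.12 0 0 -0.36 1; 0.168 -0.087 -0.12 0 0 -0.54 1; 0.224 -0.116 -0.12 0 0 -0.72 1; 0.28 -0.144 -0.12 0 0 -0.9 1; 0.336 -0.173 -0.12 0 0 -1.08 1; 0.392 -0.202 -0.12 0 0 -1.26 1; 0.447 -0.231 -0.12 0 0 -1.44 1'
```

```text
clock: 1.35
eef_pos: [0.4982, -0.1507, 0.3169]
eef_rot: [[-0.124, 0.992, -0.001], [0.992, 0.124, 0.002], [0.002, -0.001, -1.0]]
force: [0.5, -1.5, 0.8]
grip_width: 0.998
```

```bash
python3 -m creep '0.012 0.045 0.03 0 0 -0.02 0.4; 0.024 0.09 0.08 0 0 -0.047 0.4; 0.036 0.139 0.12 0 0 -0.047 0.4; 0.036 0.139 0.17 0 0 -0.047 0.4; 0.036 0.139 0.21 0 0 -0.047 0.4; 0.036 0.139 0.24 0 0 -0.047 0.4; 0.036 0.139 0.26 0 0 -0.047 0.4; 0.036 0.139 0.275 0 0 -0.047 0.4; 0.036 0.139 0.285 0 0 -0.047 0.4; 0.036 0.139 0.29 0 0 -0.047 0.4' && python3 - <<'E'
from h import *
snap('scene','s1');a=load('s1')['frame'][150:330,150:400]; t=snap('top','t1')['frame'][170:330,340:500]
cv2.imwrite('pics/c1.png',cv2.hconcat([cv2.resize(a,(500,360)),cv2.resize(t,(300,360))])[:,:,::-1])
E
```

```text
clock: 2.6
eef_pos: [0.6314, -0.0973, 0.0265]
eef_rot: [[-0.17, 0.985, -0.001], [0.985, 0.17, 0.002], [0.002, -0.001, -1.0]]
force: [-0.6, -0.2, 0.6]
grip_width: 0.703
```

View pics/c1.png

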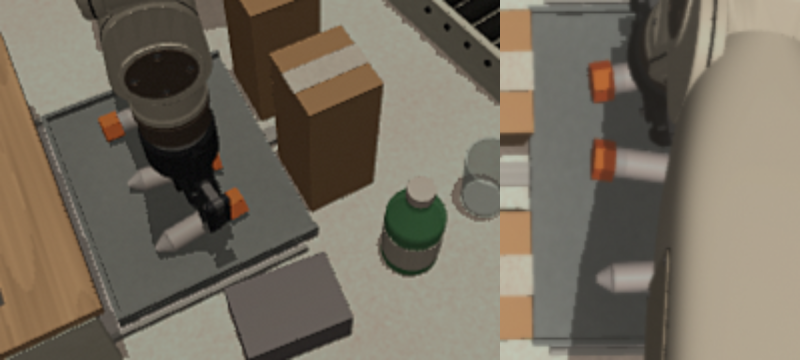

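The gripper straddles the upper tube near mid-body, clear of the others. Close and lift.

```bash
python3 -m creep '0 0 0 0 0 0 -1; 0 0 0 0 0 0 -1; 0 0 0 0 0 0 -1; 0 0 0 0 0 0 -1; 0 0 0 0 0 0 -1; 0 0 -0.01 0 0 0 -1; 0 0 -0.03 0 0 0 -1; 0 0 -0.07 0 0 0 -1; 0 0 -0.12 0 0 0 -1; 0 0 -0.18 0 0 0 -1'; python3 -m creep '0 0 -0.05 0 0 0 -1; 0 0 -0.1 0 0 0 -1; 0.06 0 -0.1 0 0 0 -1; 0.12 0 -0.1 0 0 0 -1; 0.18 0 -0.1 0 0 0 -1; 0.24 0 -0.1 0 0 0 -1; 0.3 0 -0.1 0 0 0 -1; 0.36 0 -0.1 0 0 0 -1; 0.42 0 -0.1 0 0 0 -1; 0.48 0 -0.1 0 0 0 -1'
```

```text
clock: 3.95
eef_pos: [0.6308, -0.0975, 0.2082]
eef_rot: [[-0.17, 0.985, -0.002], [0.985, 0.17, 0.002], [0.002, -0.002, -1.0]]
force: [1.3, -0.6, 0.8]
grip_width: 0.003
clock: 5.2
eef_pos: [0.5487, 0.377, 0.3104]
eef_rot: [[-0.17, 0.985, -0.001], [0.985, 0.17, 0.003], [0.003, -0.001, -1.0]]
force: [2.5, -0.0, -0.7]
grip_width: 0.001
```

```bash
python3 - <<'E'
from tubes import *
t=snap('top','t2'); tubes(t); s=snap('scene','s2')
cv2.imwrite('pics/c2.png',cv2.hconcat([cv2.resize(t['frame'][160:330,295:485],(400,360)),cv2.resize(s['frame'][160:320,170:330],(360,360))])[:,:,::-1])
E
```

```text
cap [ 0.6249 -0.057 ] body [ 0.6545 -0.0679] tail [ 0.642  -0.1601] area 1334 yaw 159.9 capface-body grip pt (cap-35mm) [ 0.6642 -0.0714]
cap [ 0.553  -0.0583] body [ 0.5479 -0.1136] tail [ 0.5412 -0.1625] area 486 yaw 84.7 capface-body grip pt (cap-35mm) [ 0.5491 -0.1001]
cap [ 0.4521 -0.1553] body [ 0.4521 -0.0737] tail [ 0.5319 -0.034 ] area 1952 yaw -90.0 capface-body grip pt (cap-35mm) [ 0.4521 -0.1133]
```

View pics/c2.png

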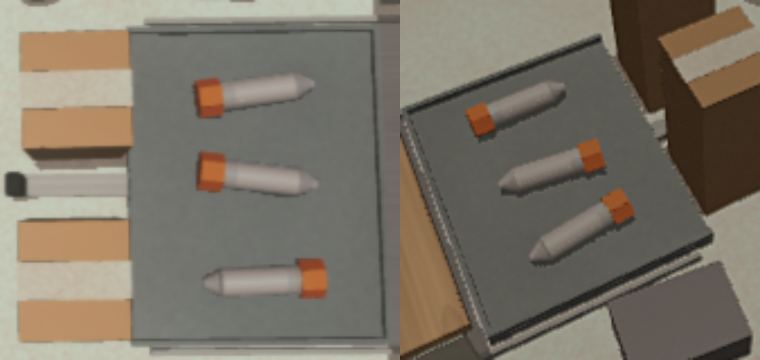

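```bash
python3 -m creep '-0.06 0 0 0 0 0 0.4; -0.12 0 0 0 0 0 0.4; -0.18 0 0 0 0 0 0.4; -0.24 0 0 0 0 0 0.4; -0.3 0 0 0 0 0 0.4; -0.36 0 0 0 0 0 0.4; -0.42 0 0 0 0 0 0.4; -0.48 0 0 0 0 0 0.4; -0.482 0 0.06 0 0 0 0.4; -0.482 0 0.12 0 0 0 0.4'; python3 -m creep '0 0 0.05 0 0 0 0.4; 0 0 0.1 0 0 0 0.4; 0 0 0.13 0 0 0 0.4; 0 0 0.15 0 0 0 0.3; 0 0 0.16 0 0 0 0.2; 0 0 0.165 0 0 0 0.1; 0 0 0.168 0 0 0 0; 0 0 0.168 0 0 0 0; 0 0 0.168 0 0 0 0; 0 0 0.168 0 0 0 0'
```

```text
clock: 6.55
eef_pos: [0.6328, -0.0949, 0.1863]
eef_rot: [[-0.175, 0.985, -0.0], [0.985, 0.175, 0.002], [0.002, 0.0, -1.0]]
force: [0.9, 0.1, -0.8]
grip_width: 0.701
clock: 7.8
eef_pos: [0.6331, -0.0944, 0.0188]
eef_rot: [[-0.175, 0.985, 0.001], [0.985, 0.175, 0.002], [0.002, 0.001, -1.0]]
force: [-0.8, -0.8, -0.5]
grip_width: 0.498
```

```bash
python3 -m creep '0 0 0 0 0 0 -0.2; 0 0 0 0 0 0 -0.4; 0 0 0 0 0 0 -0.6; 0 0 0 0 0 0 -1; 0 0 0 0 0 0 -1; 0 0 0 0 0 0 -1; 0 0 0 0 0 0 -1; 0 0 0 0 0 0 -1; 0 0 0 0 0 0 -1; 0 0 0 0 0 0 -1'
```

```text
clock: 9.05
eef_pos: [0.6331, -0.0945, 0.0188]
eef_rot: [[-0.175, 0.985, 0.001], [0.985, 0.175, 0.002], [0.002, 0.001, -1.0]]
force: [0.6, 0.1, -0.6]
grip_width: -0.003
```

```bash
python3 - <<'E'
from h import *
s=snap('scene','s3'); im=s
for p in [(.6331,-.0945,.0188),(.6331,-.0945,.06)]: print([round(float(x),1) for x in proj(s,p)])
cv2.imwrite('pics/c3.png',cv2.resize(s['frame'][180:300,190:310],(600,600),interpolation=2)[:,:,::-1])
E
```

```text
[252.6, 262.7]
[250.5, 254.5]
```

View pics/c3.png

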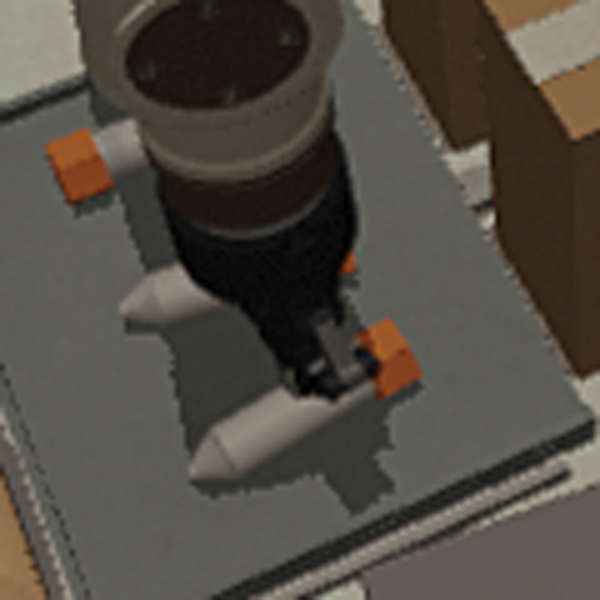

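The shut fingers seem to sit over the tube without touching it, which is inconsistent with the reported TCP. I'll raise the tool and compare the visible tip with the projected TCP.

```bash
python3 -m creep '0 0 -0.03 0 0 0 -1; 0 0 -0.06 0 0 0 -1; 0 0 -0.1 0 0 0 -1; 0 0 -0.1 0 0 0 -1; 0 0 -0.1 0 0 0 -1; 0 0 -0.1 0 0 0 -1; 0 0 -0.1 0 0 0 -1; 0 0 -0.1 0 0 0 -1; 0 0 -0.1 0 0 0 -1; 0 0 -0.1 0 0 0 -1'; python3 - <<'E'
from h import *
s=snap('scene','s4'); st=r.read_state(); P=st['eef_pos'];R=st['eef_rot']; print(P)
x0,y0=190,160
c=cv2.resize(s['frame'][y0:y0+120,x0:x0+120],(600,600),interpolation=2)[:,:,::-1].copy()
f=lambda p:tuple(int(5*(v-o)+2.5) for v,o in zip(proj(s,p),(x0,y0)))
cv2.line(c,f(P-.02*R[:,1]),f(P+.02*R[:,1]),(0,255,0),1);cv2.line(c,f(P-.011*R[:,0]),f(P+.011*R[:,0]),(0,0,255),1);cv2.line(c,f(P),f(P-.05*R[:,2]),(255,0,0),1)
cv2.imwrite('pics/c4.png',c)
E
```

```text
clock: 10.35
eef_pos: [0.6331, -0.0947, 0.1187]
eef_rot: [[-0.175, 0.985, 0.001], [0.985, 0.175, 0.002], [0.002, 0.001, -1.0]]
force: [0.7, -0.1, 0.2]
grip_width: -0.0
[ 0.63308771 -0.09469213  0.11879655]
```

View pics/c4.png

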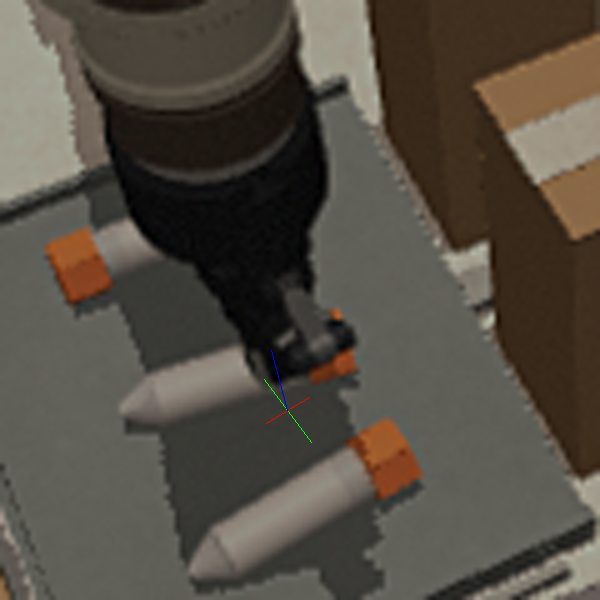

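The tip shows at crop (305,365), some 20 mm from the projected TCP (287,408), and the finger blobs spread along the tube. I'll compare it with the gripper open.

```bash
python3 -m creep '0 0 0 0 0 0 1; 0 0 0 0 0 0 1; 0 0 0 0 0 0 1; 0 0 0 0 0 0 1; 0 0 0 0 0 0 1; 0 0 0 0 0 0 1; 0 0 0 0 0 0 1; 0 0 0 0 0 0 1; 0 0 0 0 0 0 1; 0 0 0 0 0 0 1'; python3 - <<'E'
from h import *
s=snap('scene','s5'); st=r.read_state(); P=st['eef_pos'];R=st['eef_rot']
x0,y0=210,170; out=[]
for n in ('s4','s5'):
    im=load(n); c=cv2.resize(im['frame'][y0:y0+90,x0:x0+60],(400,600),interpolation=2)[:,:,::-1].copy(); k=400/60
    f=lambda p:tuple(int(k*(v-o)+k/2) for v,o in zip(proj(s,p),(x0,y0)))
    cv2.line(c,f(P-.0425*R[:,1]),f(P+.0425*R[:,1]),(0,255,0),1);cv2.line(c,f(P-.011*R[:,0]),f(P+.011*R[:,0]),(0,0,255),1)
    out.append(np.clip(c.astype(int)*2,0,255).astype(np.uint8))
cv2.imwrite('pics/c5.png',cv2.hconcat(out))
E
```

```text
clock: 11.65
eef_pos: [0.6331, -0.0947, 0.1188]
eef_rot: [[-0.175, 0.985, 0.001], [0.985, 0.175, 0.002], [0.002, 0.001, -1.0]]
force: [0.6, 1.4, -0.0]
grip_width: 1.003
```

View pics/c5.png

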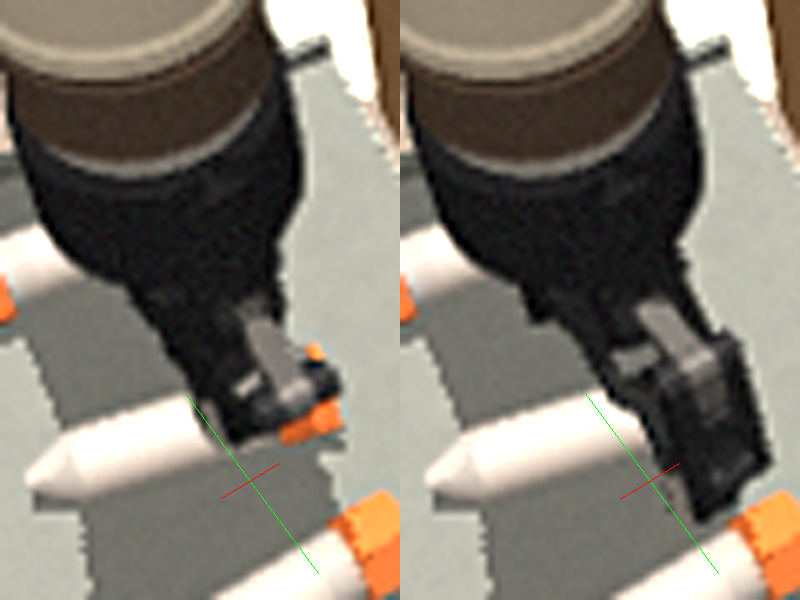

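```bash
python3 -m creep '0.02 -0.007 0 0 0 0 -1; 0.04 -0.014 0 0 0 0 -1; 0.06 -0.021 0 0 0 0 -1; 0.081 -0.029 0 0 0 0 -1; 0.081 -0.029 0.02 0 0 0 -1; 0.081 -0.029 0.04 0 0 0 -1; 0.081 -0.029 0.06 0 0 0 -1; 0.081 -0.029 0.08 0 0 0 -1; 0.081 -0.029 0.09 0 0 0 -1; 0.081 -0.029 0.095 0 0 0 -1'; python3 -m creep '0 0 0.001 0 0 0 -1; 0 0 0.002 0 0 0 -1; 0 0 0.003 0 0 0 -1; 0 0 0.003 0 0 0 -1; 0 0 0.004 0 0 0 -1; 0 0 0.005 0 0 0 -1; 0 0 0.005 0 0 0 -1; 0 0 0.006 0 0 0 -1; 0 0 0.006 0 0 0 -1; 0 0 0.006 0 0 0 -1'
```

```text
clock: 12.95
eef_pos: [0.5903, -0.0198, 0.0236]
eef_rot: [[-0.175, 0.985, 0.0], [0.985, 0.175, 0.002], [0.002, 0.001, -1.0]]
force: [-0.4, 0.6, -0.1]
grip_width: -0.002
clock: 14.2
eef_pos: [0.5903, -0.0198, 0.0176]
eef_rot: [[-0.175, 0.985, 0.0], [0.985, 0.175, 0.002], [0.002, 0.001, -1.0]]
force: [-0.0, -0.6, -0.1]
grip_width: -0.0
```

```bash
python3 -m creep '0 0 0.001 0 0 0 -1; 0 0 0.001 0 0 0 -1; 0 0 0.002 0 0 0 -1; 0 0 0.002 0 0 0 -1; 0 0 0.003 0 0 0 -1; 0 0 0.003 0 0 0 -1; 0 0 0.004 0 0 0 -1; 0 0 0.004 0 0 0 -1; 0 0 0.004 0 0 0 -1; 0 0 0.004 0 0 0 -1'; python3 - <<'E'
from h import *
s=snap('scene','s6'); st=r.read_state(); P=st['eef_pos'];R=st['eef_rot']; print(P)
x0,y0=200,180; out=[]
for im in (s,):
    c=cv2.resize(im['frame'][y0:y0+90,x0:x0+100],None,fx=6,fy=6,interpolation=2)[:,:,::-1].copy(); k=6
    f=lambda p:tuple(int(k*(v-o)+k/2) for v,o in zip(proj(s,p),(x0,y0)))
    cv2.line(c,f(P-.0425*R[:,1]),f(P+.0425*R[:,1]),(0,255,0),1);cv2.line(c,f(P-.011*R[:,0]),f(P+.011*R[:,0]),(0,0,255),1)
    cv2.imwrite('pics/c6.png',np.clip(c.astype(int)*2,0,255).astype(np.uint8))
E
```

```text
clock: 15.45
eef_pos: [0.5903, -0.0198, 0.0136]
eef_rot: [[-0.175, 0.985, 0.0], [0.985, 0.175, 0.002], [0.002, 0.001, -1.0]]
force: [0.3, -0.9, 0.1]
grip_width: -0.001
[ 0.59033405 -0.01981472  0.01358334]
```

View pics/c6.png

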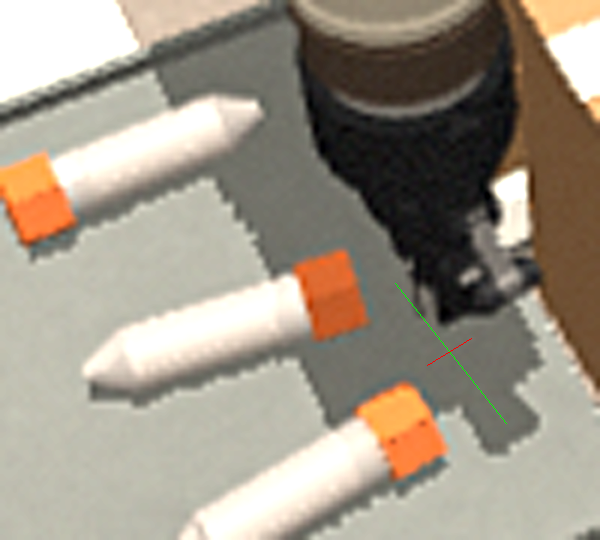

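The tip shows at crop (470,310), well above the tray, though TCP reads z=0.0136 with no contact. So the true tip is higher than reported. I'll feel for the tray.

```bash
python3 -m creep '0 0 0.001 0 0 0 -1; 0 0 0.002 0 0 0 -1; 0 0 0.003 0 0 0 -1; 0 0 0.004 0 0 0 -1; 0 0 0.005 0 0 0 -1; 0 0 0.006 0 0 0 -1; 0 0 0.007 0 0 0 -1; 0 0 0.008 0 0 0 -1; 0 0 0.008 0 0 0 -1; 0 0 0.008 0 0 0 -1'; python3 -m creep '0 0 0.001 0 0 0 -1; 0 0 0.001 0 0 0 -1; 0 0 0.002 0 0 0 -1; 0 0 0.002 0 0 0 -1; 0 0 0.003 0 0 0 -1; 0 0 0.003 0 0 0 -1; 0 0 0.004 0 0 0 -1; 0 0 0.004 0 0 0 -1; 0 0 0.004 0 0 0 -1; 0 0 0.004 0 0 0 -1'
```

```text
clock: 16.75
eef_pos: [0.5904, -0.0198, 0.0056]
eef_rot: [[-0.175, 0.985, 0.0], [0.985, 0.175, 0.002], [0.002, 0.001, -1.0]]
force: [-0.1, 0.3, -0.2]
grip_width: 0.001
clock: 18.0
eef_pos: [0.5904, -0.0198, 0.0016]
eef_rot: [[-0.175, 0.985, 0.0], [0.985, 0.175, 0.002], [0.002, 0.001, -1.0]]
force: [-0.0, 0.1, 0.1]
grip_width: 0.002
```

```bash
python3 -m creep '0 0 0.001 0 0 0 -1; 0 0 0.001 0 0 0 -1; 0 0 0.002 0 0 0 -1; 0 0 0.002 0 0 0 -1; 0 0 0.003 0 0 0 -1; 0 0 0.003 0 0 0 -1; 0 0 0.004 0 0 0 -1; 0 0 0.004 0 0 0 -1; 0 0 0.004 0 0 0 -1; 0 0 0.004 0 0 0 -1'; python3 - <<'E'
from h import *
st=r.read_state();print(st['force'],st['joint_torque'].round(2))
E
python3 -m creep '0 0 0.001 0 0 0 -1; 0 0 0.001 0 0 0 -1; 0 0 0.001 0 0 0 -1; 0 0 0.002 0 0 0 -1; 0 0 0.002 0 0 0 -1; 0 0 0.002 0 0 0 -1; 0 0 0.003 0 0 0 -1; 0 0 0.003 0 0 0 -1; 0 0 0.003 0 0 0 -1; 0 0 0.003 0 0 0 -1'; python3 - <<'E'
from h import *
st=r.read_state();print(st['force'],st['joint_torque'].round(2))
s=snap('scene','s7'); P=st['eef_pos'];R=st['eef_rot']; print(P)
x0,y0=200,180
c=cv2.resize(s['frame'][y0:y0+90,x0:x0+100],None,fx=6,fy=6,interpolation=2)[:,:,::-1].copy(); k=6
cv2.imwrite('pics/c7.png',np.clip(c.astype(int)*2,0,255).astype(np.uint8))
E
```

```text
clock: 19.25
eef_pos: [0.5904, -0.0198, -0.0024]
eef_rot: [[-0.175, 0.985, 0.0], [0.985, 0.175, 0.002], [0.002, 0.001, -1.0]]
force: [-0.0, 0.2, -0.8]
grip_width: -0.003
[-0.0348763   0.16385783 -0.80186966] [ 0.000e+00 -4.848e+01  2.141e+01 -0.000e+00  1.000e-02 -0.000e+00]
clock: 20.5
eef_pos: [0.5905, -0.0198, -0.0053]
eef_rot: [[-0.175, 0.985, 0.001], [0.985, 0.175, 0.002], [0.002, 0.001, -1.0]]
force: [0.1, -0.2, -0.1]
grip_width: 0.005
[ 0.09532029 -0.23228861 -0.09881412] [ 0.000e+00 -4.854e+01  2.131e+01 -0.000e+00  1.000e-02 -0.000e+00]
[ 0.59046334 -0.0197516  -0.00531253]
```

View pics/c7.png

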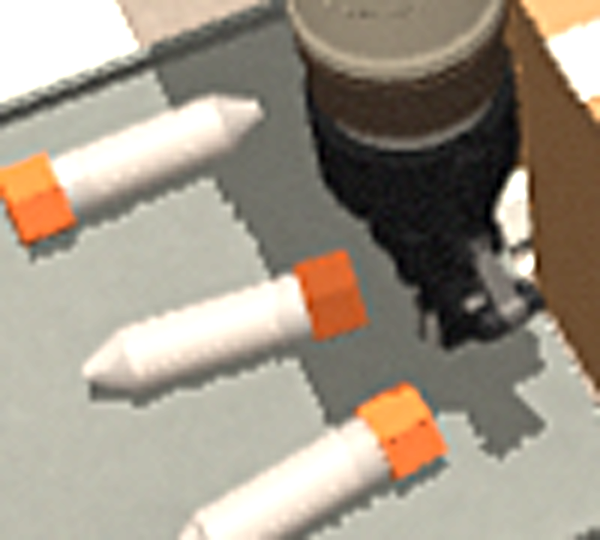

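```bash
python3 - <<'E'
from h import *
s=load('s7')
for z in (.018,.025,.03,.035,.04): print(z,[at(s,200+u/6,180+v/6,z).round(4)[:2] for u,v in ((440,345),(475,335),(530,310))])
print(proj(s,(.5905,-.0198,.018)))
s=load('s4')
for z in (.13,.14,.15,.16): print(z,[at(s,210+u/6.67,170+v/6.67,z).round(4)[:2] for u,v in ((235,440),(270,425),(330,395))])
E
```

```text
0.018 [array([ 0.5899, -0.0223]), array([ 0.5919, -0.0072]), array([0.5909, 0.0186])]
0.025 [array([ 0.594 , -0.0234]), array([ 0.596 , -0.0085]), array([0.595 , 0.0171])]
0.03 [array([ 0.5969, -0.0242]), array([ 0.5989, -0.0094]), array([0.5979, 0.016 ])]
0.035 [array([ 0.5998, -0.0251]), array([ 0.6018, -0.0103]), array([0.6008, 0.015 ])]
0.04 [array([ 0.6027, -0.0259]), array([ 0.6047, -0.0112]), array([0.6037, 0.0139])]
(np.float64(274.33560912993283), np.float64(237.32383725655174))
0.13 [array([ 0.6246, -0.0942]), array([ 0.6243, -0.0818]), array([ 0.6222, -0.0598])]
0.14 [array([ 0.6309, -0.0951]), array([ 0.6306, -0.0829]), array([ 0.6285, -0.0612])]
0.15 [array([ 0.6372, -0.096 ]), array([ 0.6369, -0.084 ]), array([ 0.6348, -0.0626])]
0.16 [array([ 0.6434, -0.097 ]), array([ 0.6432, -0.0851]), array([ 0.6412, -0.064 ])]
```

```bash
for i in 1; do python3 -m creep '0 0 0.001 0 0 0 -1; 0 0 0.001 0 0 0 -1; 0 0 0.002 0 0 0 -1; 0 0 0.002 0 0 0 -1; 0 0 0.003 0 0 0 -1; 0 0 0.003 0 0 0 -1; 0 0 0.004 0 0 0 -1; 0 0 0.004 0 0 0 -1; 0 0 0.005 0 0 0 -1; 0 0 0.005 0 0 0 -1';done
```

```text
clock: 21.8
eef_pos: [0.5903, -0.0197, -0.0104]
eef_rot: [[-0.175, 0.985, 0.0], [0.985, 0.175, 0.002], [0.002, 0.001, -1.0]]
force: [-0.2, -0.7, -0.6]
grip_width: -0.001
```

```bash
python3 -m creep '0 0 0.001 0 0 0 -1; 0 0 0.001 0 0 0 -1; 0 0 0.002 0 0 0 -1; 0 0 0.002 0 0 0 -1; 0 0 0.003 0 0 0 -1; 0 0 0.003 0 0 0 -1; 0 0 0.004 0 0 0 -1; 0 0 0.004 0 0 0 -1; 0 0 0.004 0 0 0 -1; 0 0 0.004 0 0 0 -1'
```

```text
clock: 23.05
eef_pos: [0.5904, -0.0197, -0.0144]
eef_rot: [[-0.175, 0.985, 0.0], [0.985, 0.175, 0.002], [0.002, 0.001, -1.0]]
force: [-0.1, 0.3, -0.0]
grip_width: -0.002
```

```bash
python3 -m creep '0 0 0.001 0 0 0 -1; 0 0 0.001 0 0 0 -1; 0 0 0.002 0 0 0 -1; 0 0 0.002 0 0 0 -1; 0 0 0.003 0 0 0 -1; 0 0 0.003 0 0 0 -1; 0 0 0.004 0 0 0 -1; 0 0 0.004 0 0 0 -1; 0 0 0.004 0 0 0 -1; 0 0 0.004 0 0 0 -1'
```

```text
clock: 24.3
eef_pos: [0.5905, -0.0197, -0.0157]
eef_rot: [[-0.175, 0.985, 0.002], [0.985, 0.175, 0.002], [0.002, 0.002, -1.0]]
force: [-5.8, -0.2, 15.9]
grip_width: 0.005
```

```bash
python3 -m creep '0 0 -0.02 0 0 0 -1; 0 0 -0.06 0 0 0 -1; 0 0 -0.1 0 0 0 -0.5; 0 0 -0.12 0 0 0 0; 0 0 -0.12 0 0 0 0; 0 0 -0.12 0 0 0 0; 0 0 -0.12 0 0 0 0; 0 0 -0.12 0 0 0 0; 0 0 -0.12 0 0 0 0; 0 0 -0.12 0 0 0 0';  python3 - <<'E'
from h import *
s=load('s5')
for z in (.152,.165): print(z,[at(s,210+u/6.67,170+v/6.67,z).round(4)[:2] for u,v in ((265,400),(300,520),(370,470),(340,340))])
st=r.read_state(); P=st['eef_pos'];R=st['eef_rot']
s=snap('scene','s8'); t=snap('top','t8')
P=P-.033*R[:,2]
def crop(im,x0,y0,w,h,k):
    c=cv2.resize(im['frame'][y0:y0+h,x0:x0+w],None,fx=k,fy=k,interpolation=2)[:,:,::-1].copy()
    c=np.clip(c.astype(int)*2,0,255).astype(np.uint8)
    f=lambda p:tuple(int(k*(v-o)+k/2) for v,o in zip(proj(im,p),(x0,y0)))
    cv2.line(c,f(P-.0425*R[:,1]),f(P+.0425*R[:,1]),(0,255,0),1);cv2.line(c,f(P-.011*R[:,0]),f(P+.011*R[:,0]),(0,0,255),1)
    return c
cv2.imwrite('pics/c8.png',cv2.hconcat([crop(s,210,150,80,90,5),crop(t,320,190,80,90,5)]))
E
```

```text
clock: 25.55
eef_pos: [0.5902, -0.02, 0.1041]
eef_rot: [[-0.175, 0.985, 0.001], [0.985, 0.175, 0.002], [0.002, 0.002, -1.0]]
force: [-0.3, -0.3, 0.5]
grip_width: 0.501
0.152 [array([ 0.6286, -0.0823]), array([ 0.6747, -0.0884]), array([ 0.6677, -0.062 ]), array([ 0.6179, -0.0521])]
0.165 [array([ 0.637 , -0.0837]), array([ 0.6822, -0.0898]), array([ 0.6753, -0.0639]), array([ 0.6264, -0.0541])]
```

View pics/c8.png

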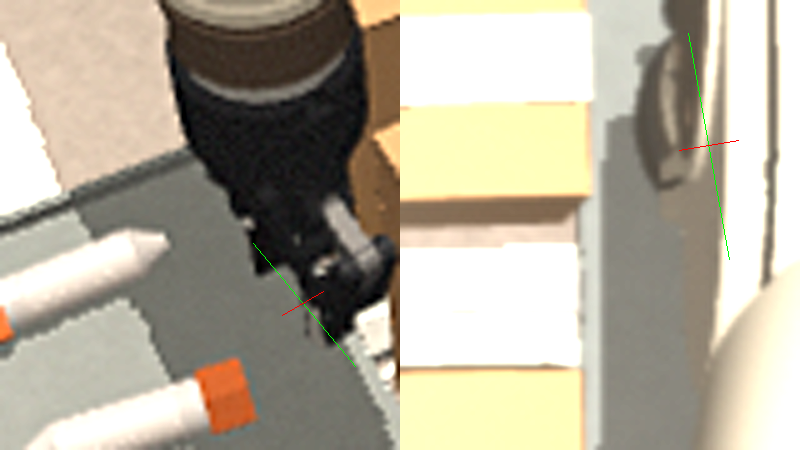

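The touch gives the tray at TCP z = -0.015, so the true tip is 33 mm behind the reported TCP. The picture (near finger at crop (355,315)) puts it about 10 mm further along tool x. I'll use these offsets.

```bash
python3 -m creep '-0.03 0.01 0 0 0 0 0.4; -0.06 0.02 0 0 0 0 0.4; -0.094 0.028 0 0 0 0 0.4; -0.094 0.028 0.03 0 0 0 0.4; -0.094 0.028 0.06 0 0 0 0.4; -0.094 0.028 0.08 0 0 0 0.4; -0.094 0.028 0.1 0 0 0 0.4; -0.094 0.028 0.108 0 0 0 0.4; -0.094 0.028 0.113 0 0 0 0.4; -0.094 0.028 0.113 0 0 0 0.4'; python3 -m creep '0 0 0 0 0 0 0; 0 0 0 0 0 0 -0.3; 0 0 0 0 0 0 -1; 0 0 0 0 0 0 -1; 0 0 0 0 0 0 -1; 0 0 0 0 0 0 -1; 0 0 0 0 0 0 -1; 0 0 0 0 0 0 -1; 0 0 0 0 0 0 -1; 0 0 0 0 0 0 -1'
```

```text
clock: 26.9
eef_pos: [0.6348, -0.1074, -0.0085]
eef_rot: [[-0.175, 0.985, 0.002], [0.985, 0.175, 0.002], [0.002, 0.003, -1.0]]
force: [-0.9, 0.3, -0.2]
grip_width: 0.699
clock: 28.15
eef_pos: [0.6356, -0.1075, -0.0075]
eef_rot: [[-0.175, 0.985, 0.004], [0.985, 0.175, 0.002], [0.001, 0.004, -1.0]]
force: [-0.9, -0.4, 5.3]
grip_width: 0.3
```

```bash
python3 -m creep '0 0 0 0 0 0 0; 0 0 0 0 0 0 0; 0 0 0.003 0 0 0 0; 0 0 0.006 0 0 0 0; 0 0 0.006 0 0 0 -0.2; 0 0 0.006 0 0 0 -1; 0 0 0.006 0 0 0 -1; 0 0 0.006 0 0 0 -1; 0 0 0.006 0 0 0 -1; 0 0 0.006 0 0 0 -1'
```

```text
clock: 29.4
eef_pos: [0.6356, -0.1075, -0.0135]
eef_rot: [[-0.175, 0.985, 0.004], [0.985, 0.175, 0.002], [0.001, 0.004, -1.0]]
force: [-0.2, -0.6, 0.3]
grip_width: 0.306
```

```bash
python3 -m creep '0 0 -0.01 0 0 0 -1; 0 0 -0.03 0 0 0 -1; 0 0 -0.06 0 0 0 -1; 0 0 -0.1 0 0 0 -1; 0 0 -0.14 0 0 0 -1; 0 0 -0.18 0 0 0 -1; 0 0 -0.22 0 0 0 -1; 0 0 -0.25 0 0 0 -1; 0 0 -0.25 0 0 0 -1; 0 0 -0.25 0 0 0 -1'
```

```text
clock: 30.65
eef_pos: [0.6342, -0.1079, 0.2359]
eef_rot: [[-0.175, 0.985, 0.003], [0.985, 0.175, 0.002], [0.002, 0.003, -1.0]]
force: [-0.4, -0.6, -1.8]
grip_width: 0.308
```

```bash
python3 -m creep '0.05 0.002 0 0 0 0 -1; 0.11 0.003 0 0 0 0 -1; 0.17 0.005 0 0 0 0 -1; 0.23 0.007 0 0 0 0 -1; 0.29 0.009 0 0 0 0 -1; 0.35 0.01 0 0 0 0 -1; 0.41 0.012 0 0 0 0 -1; 0.465 0.014 0 0 0 0 -1; 0.515 0.015 0 0 0 0 -1; 0.515 0.015 0 0 0 0 -1'; python3 -m creep '0 0 0.04 0 0 0 -1; 0 0 0.08 0 0 0 -1; 0 0 0.11 0 0 0 -1; 0 0 0.135 0 0 0 -1; 0 0 0.15 0 0 0 -1; 0 0 0.16 0 0 0 -1; 0 0 0.17 0 0 0 -1; 0 0 0.175 0 0 0 -1; 0 0 0.175 0 0 0 -1; 0 0 0.175 0 0 0 -1'; python3 - <<'E'
from h import *
s=snap('scene','s9');t=snap('top','t9')
cv2.imwrite('pics/c9.png',cv2.hconcat([cv2.resize(s['frame'][90:210,330:470],None,fx=3,fy=3,interpolation=2),cv2.resize(t['frame'][190:310,110:220],None,fx=3,fy=3,interpolation=2)])[:,:,::-1])
E
```

```text
clock: 31.9
eef_pos: [0.5562, 0.4053, 0.233]
eef_rot: [[-0.181, 0.983, -0.001], [0.983, 0.181, -0.0], [0.0, -0.001, -1.0]]
force: [1.0, -1.4, -1.1]
grip_width: 0.307
clock: 33.15
eef_pos: [0.5563, 0.4056, 0.0587]
eef_rot: [[-0.181, 0.983, -0.0], [0.983, 0.181, 0.001], [0.001, -0.0, -1.0]]
force: [-0.0, 0.2, -0.6]
grip_width: 0.307
```

View pics/c9.png

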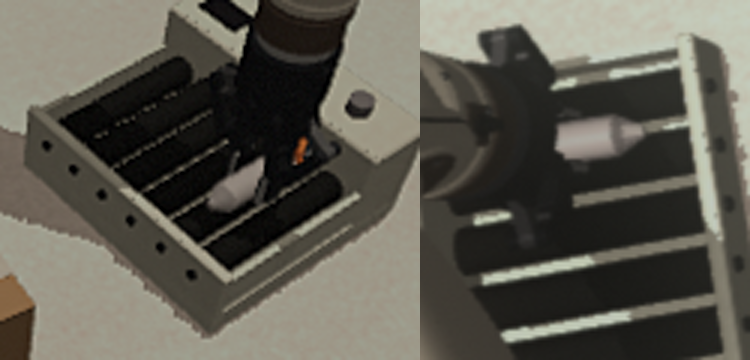

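Tube tail at crop (645,130) is right over the outermost groove. Lower and release.

```bash
python3 -m creep '0 0 0.004 0 0 0 -1; 0 0 0.008 0 0 0 -1; 0 0 0.012 0 0 0 -1; 0 0 0.014 0 0 0 -1; 0 0 0.014 0 0 0 -1; 0 0 0.014 0 0 0 -1; 0 0 0.014 0 0 0 -0.3; 0 0 0.014 0 0 0 -0.2; 0 0 0.014 0 0 0 -0.1; 0 0 0.014 0 0 0 0'; python3 -m creep '0 0 0 0 0 0 0.1; 0 0 -0.02 0 0 0 0.2; 0 0 -0.06 0 0 0 0.2; 0 0 -0.11 0 0 0 0.2; 0 0 -0.16 0 0 0 0.2; -0.06 0 -0.18 0 0 0 0.2; -0.12 0 -0.18 0 0 0 0.2; -0.18 0 -0.18 0 0 0 0.2; -0.24 0 -0.18 0 0 0 0.2; -0.29 0 -0.18 0 0 0 0.2'; python3 - <<'E'
from tubes import *
t=snap('top','t10'); tubes(t)
for c in caps(t,(100,180,230,360)): print('mix cap',c, at(t,*c,.086).round(4))
E
```

```text
clock: 34.5
eef_pos: [0.5562, 0.4057, 0.0447]
eef_rot: [[-0.181, 0.983, -0.0], [0.983, 0.181, 0.001], [0.001, -0.0, -1.0]]
force: [0.0, -0.1, 0.2]
grip_width: 0.5
clock: 35.75
eef_pos: [0.609, 0.118, 0.2248]
eef_rot: [[-0.18, 0.984, 0.0], [0.984, 0.18, 0.001], [0.0, 0.0, -1.0]]
force: [0.3, -0.2, -1.0]
grip_width: 0.597
cap [ 0.553  -0.0583] body [ 0.5477 -0.1137] tail [ 0.5412 -0.1625] area 471 yaw 84.5 capface-body grip pt (cap-35mm) [ 0.549 -0.1  ]
cap [ 0.4521 -0.1553] body [ 0.4481 -0.1004] tail [ 0.4433 -0.0519] area 512 yaw -85.8 capface-body grip pt (cap-35mm) [ 0.449  -0.1134]
mix cap [132.14492754 239.77777778] [0.5487 0.4621 0.086 ]
```

```bash
python3 -m creep '-0.05 -0.024 0 0 0 0.1 0.3; -0.1 -0.048 0 0 0 0.2 0.3; -0.15 -0.072 0 0 0 0.278 0.3; -0.2 -0.095 0.01 0 0 0.278 0.3; -0.213 -0.101 0.04 0 0 0.278 0.3; -0.213 -0.101 0.09 0 0 0.278 0.3; -0.213 -0.101 0.14 0 0 0.278 0.3; -0.213 -0.101 0.18 0 0 0.278 0.3; -0.213 -0.101 0.2 0 0 0.278 0.3; -0.213 -0.101 0.2 0 0 0.278 0.3'; python3 -m creep '0 0 0.015 0 0 0 0.3; 0 0 0.03 0 0 0 0.3; 0 0 0.038 0 0 0 0.3; 0 0 0.038 0 0 0 0; 0 0 0.038 0 0 0 -0.3; 0 0 0.038 0 0 0 -1; 0 0 0.038 0 0 0 -1; 0 0 0.038 0 0 0 -1; 0 0 0.038 0 0 0 -1; 0 0 0.038 0 0 0 -1'
```

```text
clock: 37.05
eef_pos: [0.546, -0.1161, 0.024]
eef_rot: [[0.103, 0.995, -0.004], [0.995, -0.103, -0.003], [-0.004, -0.003, -1.0]]
force: [0.1, 0.6, 0.2]
grip_width: 0.65
clock: 38.3
eef_pos: [0.5466, -0.1164, -0.0134]
eef_rot: [[0.103, 0.995, -0.002], [0.995, -0.103, -0.004], [-0.004, -0.002, -1.0]]
force: [0.6, -0.0, 5.4]
grip_width: 0.306
```

```bash
python3 -m creep '0 0 -0.01 0 0 0 -1; 0 0 -0.03 0 0 0 -1; 0 0 -0.06 0 0 0 -1; 0 0 -0.1 0 0 0 -1; 0 0 -0.14 0 0 0 -1; 0 0 -0.18 0 0 0 -1; 0 0 -0.22 0 0 0 -1; 0 0 -0.25 0 0 0 -1; 0 0 -0.25 0 0 0 -1; 0 0 -0.25 0 0 0 -1'
```

```text
clock: 39.55
eef_pos: [0.5463, -0.1153, 0.2354]
eef_rot: [[0.103, 0.995, -0.004], [0.995, -0.103, -0.003], [-0.003, -0.004, -1.0]]
force: [0.2, 0.8, -1.1]
grip_width: 0.309
```

```bash
python3 -m creep '0.05 -0.012 0 0 0 -0.03 -1; 0.105 -0.025 0 0 0 -0.06 -1; 0.16 -0.038 0 0 0 -0.09 -1; 0.215 -0.052 0 0 0 -0.12 -1; 0.27 -0.065 0 0 0 -0.15 -1; 0.325 -0.078 0 0 0 -0.18 -1; 0.38 -0.091 0 0 0 -0.21 -1; 0.435 -0.104 0 0 0 -0.25 -1; 0.49 -0.118 0 0 0 -0.28 -1; 0.49 -0.118 0 0 0 -0.28 -1'; python3 -m creep '0 0 0.04 0 0 0 -1; 0 0 0.08 0 0 0 -1; 0 0 0.11 0 0 0 -1; 0 0 0.135 0 0 0 -1; 0 0 0.15 0 0 0 -1; 0 0 0.16 0 0 0 -1; 0 0 0.17 0 0 0 -1; 0 0 0.175 0 0 0 -1; 0 0 0.175 0 0 0 -1; 0 0 0.175 0 0 0 -1'
```

```text
clock: 40.8
eef_pos: [0.4768, 0.3874, 0.2306]
eef_rot: [[-0.182, 0.983, -0.009], [0.983, 0.182, -0.006], [-0.004, -0.01, -1.0]]
force: [0.6, 0.4, -0.5]
grip_width: 0.312
clock: 42.05
eef_pos: [0.4757, 0.3868, 0.0562]
eef_rot: [[-0.182, 0.983, -0.008], [0.983, 0.182, -0.005], [-0.003, -0.009, -1.0]]
force: [-0.7, -0.5, -0.8]
grip_width: 0.304
```

```bash
python3 -m creep '0 0.003 0.004 0 0 0 -1; 0 0.003 0.008 0 0 0 -1; 0 0.003 0.011 0 0 0 -1; 0 0.003 0.011 0 0 0 -1; 0 0.003 0.011 0 0 0 -1; 0 0.003 0.011 0 0 0 -1; 0 0.003 0.011 0 0 0 -0.3; 0 0.003 0.011 0 0 0 -0.2; 0 0.003 0.011 0 0 0 -0.1; 0 0.003 0.011 0 0 0 0'; python3 -m creep '0 0 0 0 0 0 0.1; 0 0 -0.02 0 0 0 0.2; 0 0 -0.06 0 0 0 0.2; 0 0 -0.11 0 0 0 0.2; 0 0 -0.16 0 0 0 0.2; -0.06 0 -0.18 0 0 0 0.2; -0.12 0 -0.18 0 0 0 0.2; -0.18 0 -0.18 0 0 0 0.2; -0.24 0 -0.18 0 0 0 0.2; -0.29 0 -0.18 0 0 0 0.2'; python3 - <<'E'
from tubes import *
t=snap('top','t11'); tubes(t)
for c in caps(t,(100,180,230,360)): print('mix cap',c, at(t,*c,.086).round(4))
E
```

```text
clock: 43.3
eef_pos: [0.4785, 0.3873, 0.0453]
eef_rot: [[-0.182, 0.983, -0.008], [0.983, 0.182, -0.005], [-0.003, -0.008, -1.0]]
force: [-0.4, -0.2, 0.3]
grip_width: 0.501
clock: 44.55
eef_pos: [0.5329, 0.1008, 0.2265]
eef_rot: [[-0.181, 0.983, -0.007], [0.983, 0.181, -0.005], [-0.004, -0.008, -1.0]]
force: [1.0, 0.2, 0.4]
grip_width: 0.604
cap [ 0.4521 -0.1553] body [ 0.4481 -0.1001] tail [ 0.4433 -0.0519] area 505 yaw -85.8 capface-body grip pt (cap-35mm) [ 0.449  -0.1134]
mix cap [132.13592233 239.73786408] [0.5487 0.4621 0.086 ]
mix cap [135.45258621 280.97413793] [0.4689 0.4517 0.086 ]
```

```bash
python3 -m creep '-0.05 -0.03 0 0 0 0.03 0.3; -0.1 -0.06 0 0 0 0.07 0.3; -0.15 -0.09 0 0 0 0.108 0.3; -0.19 -0.115 0.01 0 0 0.108 0.3; -0.201 -0.122 0.04 0 0 0.108 0.3; -0.201 -0.122 0.09 0 0 0.108 0.3; -0.201 -0.122 0.14 0 0 0.108 0.3; -0.201 -0.122 0.18 0 0 0.108 0.3; -0.201 -0.122 0.2 0 0 0.108 0.3; -0.201 -0.122 0.2 0 0 0.108 0.3'; python3 -m creep '0 0 0.015 0 0 0 0.3; 0 0 0.03 0 0 0 0.3; 0 0 0.038 0 0 0 0.3; 0 0 0.038 0 0 0 0; 0 0 0.038 0 0 0 -0.3; 0 0 0.038 0 0 0 -1; 0 0 0.038 0 0 0 -1; 0 0 0.038 0 0 0 -1; 0 0 0.038 0 0 0 -1; 0 0 0.038 0 0 0 -1'
```

```text
clock: 45.85
eef_pos: [0.4459, -0.1255, 0.0278]
eef_rot: [[-0.069, 0.998, -0.011], [0.998, 0.069, -0.008], [-0.008, -0.011, -1.0]]
force: [-0.3, 0.4, 0.9]
grip_width: 0.65
clock: 47.1
eef_pos: [0.4465, -0.126, -0.0092]
eef_rot: [[-0.068, 0.998, -0.008], [0.998, 0.068, -0.009], [-0.008, -0.009, -1.0]]
force: [0.6, 0.1, 6.9]
grip_width: 0.304
```

```bash
python3 -m creep '0 0 0 0 0 0 0; 0 0 0 0 0 0 0; 0 0 0.002 0 0 0 0; 0 0 0.0045 0 0 0 0; 0 0 0.0045 0 0 0 -0.2; 0 0 0.0045 0 0 0 -1; 0 0 0.0045 0 0 0 -1; 0 0 0.0045 0 0 0 -1; 0 0 0.0045 0 0 0 -1; 0 0 0.0045 0 0 0 -1'; python3 -m creep '0 0 -0.01 0 0 0 -1; 0 0 -0.03 0 0 0 -1; 0 0 -0.06 0 0 0 -1; 0 0 -0.1 0 0 0 -1; 0 0 -0.14 0 0 0 -1; 0 0 -0.18 0 0 0 -1; 0 0 -0.22 0 0 0 -1; 0 0 -0.25 0 0 0 -1; 0 0 -0.25 0 0 0 -1; 0 0 -0.25 0 0 0 -1'
```

```text
clock: 48.35
eef_pos: [0.4465, -0.1261, -0.0137]
eef_rot: [[-0.069, 0.998, -0.008], [0.998, 0.069, -0.009], [-0.008, -0.009, -1.0]]
force: [-0.3, 0.1, -0.6]
grip_width: 0.305
clock: 49.6
eef_pos: [0.4481, -0.1237, 0.2357]
eef_rot: [[-0.069, 0.998, -0.009], [0.998, 0.068, -0.009], [-0.008, -0.01, -1.0]]
force: [0.2, 0.0, -1.0]
grip_width: 0.308
```

```bash
python3 -m creep '0.05 -0.001 0 0 0 -0.01 -1; 0.11 -0.003 0 0 0 -0.02 -1; 0.165 -0.004 0 0 0 -0.04 -1; 0.22 -0.006 0 0 0 -0.05 -1; 0.275 -0.008 0 0 0 -0.06 -1; 0.33 -0.009 0 0 0 -0.07 -1; 0.385 -0.01 0 0 0 -0.08 -1; 0.44 -0.012 0 0 0 -0.095 -1; 0.497 -0.014 0 0 0 -0.106 -1; 0.497 -0.014 0 0 0 -0.106 -1'; python3 -m creep '0 0 0.04 0 0 0 -1; 0 0 0.08 0 0 0 -1; 0 0 0.11 0 0 0 -1; 0 0 0.135 0 0 0 -1; 0 0 0.15 0 0 0 -1; 0 0 0.16 0 0 0 -1; 0 0 0.17 0 0 0 -1; 0 0 0.175 0 0 0 -1; 0 0 0.175 0 0 0 -1; 0 0 0.175 0 0 0 -1'
```

```text
clock: 50.85
eef_pos: [0.3982, 0.3738, 0.2289]
eef_rot: [[-0.179, 0.984, -0.013], [0.984, 0.179, -0.011], [-0.009, -0.015, -1.0]]
force: [0.3, -1.7, -0.6]
grip_width: 0.302
clock: 52.1
eef_pos: [0.3963, 0.3723, 0.0545]
eef_rot: [[-0.179, 0.984, -0.012], [0.984, 0.179, -0.01], [-0.008, -0.014, -1.0]]
force: [0.1, -0.9, -0.5]
grip_width: 0.305
```

```bash
python3 -m creep '0 0.003 0.004 0 0 0 -1; 0 0.003 0.007 0 0 0 -1; 0 0.003 0.0095 0 0 0 -1; 0 0.003 0.0095 0 0 0 -1; 0 0.003 0.0095 0 0 0 -1; 0 0.003 0.0095 0 0 0 -1; 0 0.003 0.0095 0 0 0 -0.3; 0 0.003 0.0095 0 0 0 -0.2; 0 0.003 0.0095 0 0 0 -0.1; 0 0.003 0.0095 0 0 0 0'; python3 -m creep '0 0 0 0 0 0 0.1; 0 0 -0.02 0 0 0 0.2; 0 0 -0.06 0 0 0 0.2; 0 0 -0.11 0 0 0 0.2; 0 0 -0.16 0 0 0 0.2; -0.05 0 -0.18 0 0 0 0.2; -0.1 0 -0.18 0 0 0 0.2; -0.15 0 -0.18 0 0 0 -1; -0.15 0 -0.18 0 0 0 -1; -0.15 0 -0.18 0 0 0 -1'; python3 - <<'E'
from tubes import *
t=snap('top','t12'); tubes(t); s=snap('scene','s12')
for c in caps(t,(100,180,230,360)): print('mix cap',c, at(t,*c,.086).round(4))
cv2.imwrite('pics/c12.png',cv2.hconcat([cv2.resize(s['frame'][70:270,250:480],(460,400)),cv2.resize(t['frame'][190:350,60:230],(340,400))])[:,:,::-1])
E
```

```text
clock: 53.35
eef_pos: [0.3991, 0.3727, 0.0449]
eef_rot: [[-0.179, 0.984, -0.012], [0.984, 0.179, -0.01], [-0.008, -0.014, -1.0]]
force: [0.0, -0.4, 0.4]
grip_width: 0.496
clock: 54.6
eef_pos: [0.4282, 0.2273, 0.2263]
eef_rot: [[-0.179, 0.984, -0.012], [0.984, 0.179, -0.01], [-0.007, -0.013, -1.0]]
force: [-0.1, 0.3, -0.4]
grip_width: 0.001
mix cap [132.11111111 239.70048309] [0.5488 0.4622 0.086 ]
mix cap [135.47639485 280.97854077] [0.4689 0.4516 0.086 ]
```

View pics/c12.png

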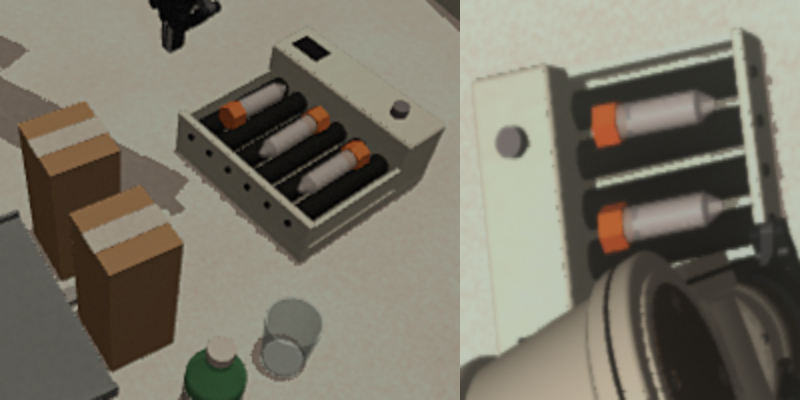

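All three tubes lie in grooves (crop (255,105), (295,130), (335,165)); both cartons stand. Now the cartons: approach in front of the nearer one.

```bash
python3 -m creep '-0.03 0.01 0 0 0 0.06 -1; -0.067 0.019 0 0 0 0.12 -1; -0.067 0.019 0 0 0 0.18 -1; -0.067 0.019 0.03 0 0 0.18 -1; -0.067 0.019 0.06 0 0 0.18 -1; -0.067 0.019 0.074 0 0 0.18 -1; -0.067 0.019 0.074 0 0 0.18 -1; -0.067 0.019 0.074 0 0 0.18 -1; -0.067 0.019 0.074 0 0 0.18 -1; -0.067 0.019 0.074 0 0 0.18 -1'; python3 -m creep '-0.01 0 0 0 0 0 -1; -0.015 0 0 0 0 0 -1; -0.02 0 0 0 0 0 -1; -0.025 0 0 0 0 0 -1; -0.03 0 0 0 0 0 -1; -0.035 0 0 0 0 0 -1; -0.04 0 0 0 0 0 -1; -0.045 0 0 0 0 0 -1; -0.05 0 0 0 0 0 -1; -0.055 0 0 0 0 0 -1'
```

```text
clock: 55.95
eef_pos: [0.4584, 0.1649, 0.1531]
eef_rot: [[-0.001, 1.0, -0.011], [1.0, 0.001, -0.01], [-0.01, -0.011, -1.0]]
force: [-0.4, -0.2, -1.0]
grip_width: 0.003
clock: 57.2
eef_pos: [0.4585, 0.1097, 0.1536]
eef_rot: [[-0.002, 1.0, -0.011], [1.0, 0.001, -0.01], [-0.01, -0.011, -1.0]]
force: [-0.3, 0.7, 1.2]
grip_width: 0.001
```

```bash
python3 -m creep '-0.005 0 0 0 0 0 -1; -0.01 0 0 0 0 0 -1; -0.015 0 0 0 0 0 -1; -0.02 0 0 0 0 0 -1; -0.025 0 0 0 0 0 -1; -0.03 0 0 0 0 0 -1; -0.035 0 0 0 0 0 -1; -0.04 0 0 0 0 0 -1; -0.045 0 0 0 0 0 -1; -0.05 0 0 0 0 0 -1';  python3 - <<'E'
from h import *
s=snap('scene','s13');t=snap('top','t13')
cv2.imwrite('pics/c13.png',cv2.hconcat([cv2.resize(s['frame'][80:300,170:390],(420,420)),cv2.resize(t['frame'][160:340,280:460],(370,420))])[:,:,::-1])
E
```

```text
clock: 58.45
eef_pos: [0.4586, 0.0593, 0.1541]
eef_rot: [[-0.002, 1.0, -0.011], [1.0, 0.001, -0.01], [-0.01, -0.011, -1.0]]
force: [-0.2, -0.3, -0.4]
grip_width: 0.003
```

View pics/c13.png

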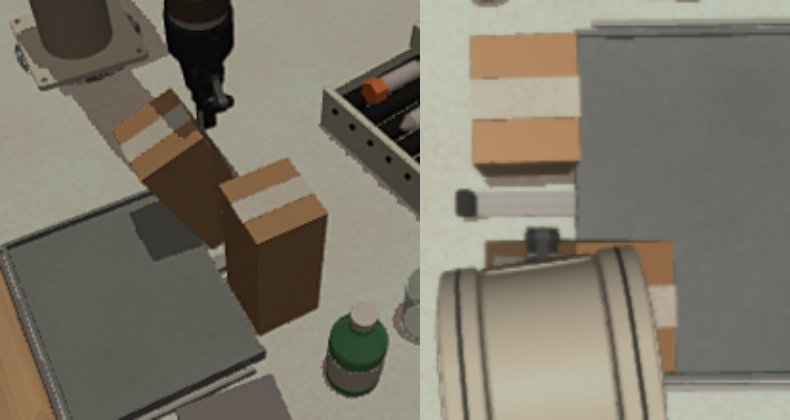

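The near carton (crop (185,165)) is tilting over the tray edge as wanted. Keep pushing.

```bash
python3 -m creep '-0.004 0 0 0 0 0 -1; -0.008 0 0 0 0 0 -1; -0.012 0 0 0 0 0 -1; -0.016 0 0 0 0 0 -1; -0.02 0 0 0 0 0 -1; -0.024 0 0 0 0 0 -1; -0.028 0 0 0 0 0 -1; -0.032 0 0 0 0 0 -1; -0.036 0 0 0 0 0 -1; -0.04 0 0 0 0 0 -1';  python3 - <<'E'
from h import *
t=snap('top','t14');s=snap('scene','s14'); a=load('s13')
print('scene change',np.abs(a['frame'].astype(int)-s['frame']).sum(2)[160:280,170:300].mean())
E
python3 -m creep '-0.004 0 0 0 0 0 -1; -0.008 0 0 0 0 0 -1; -0.012 0 0 0 0 0 -1; -0.016 0 0 0 0 0 -1; -0.02 0 0 0 0 0 -1; -0.02 0 0 0 0 0 -1; -0.02 0 0 0 0 0 -1; 0 0 -0.02 0 0 0 -1; 0 0 -0.05 0 0 0 -1; 0 0 -0.07 0 0 0 -1'
python3 - <<'E'
from h import *
s=snap('scene','s15');t=snap('top','t15')
cv2.imwrite('pics/c15.png',cv2.hconcat([cv2.resize(s['frame'][80:300,170:390],(420,420)),cv2.resize(t['frame'][160:340,280:460],(370,420))])[:,:,::-1])
E
```

```text
clock: 59.8
eef_pos: [0.4586, 0.0188, 0.1545]
eef_rot: [[-0.001, 1.0, -0.011], [1.0, 0.001, -0.01], [-0.01, -0.011, -1.0]]
force: [-0.2, 0.3, -0.7]
grip_width: 0.002
scene change 34.54794871794872
clock: 61.15
eef_pos: [0.4597, 0.0199, 0.2258]
eef_rot: [[-0.001, 1.0, -0.009], [1.0, 0.001, -0.01], [-0.01, -0.009, -1.0]]
force: [0.4, -0.1, 0.2]
grip_width: -0.0
```

View pics/c15.png

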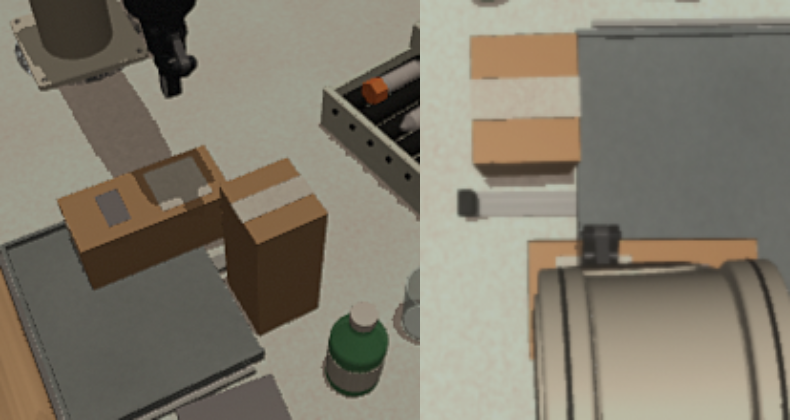

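The near carton lies flat with its label up (crop (140,205)); the other still stands. Same for the far one.

```bash
python3 -m creep '0.05 0.03 0 0 0 0 -1; 0.1 0.06 0 0 0 0 -1; 0.145 0.1 0 0 0 0 -1; 0.145 0.15 0 0 0 0 -1; 0.145 0.15 0 0 0 0 -1; 0.145 0.15 0.03 0 0 0 -1; 0.145 0.15 0.06 0 0 0 -1; 0.145 0.15 0.073 0 0 0 -1; 0.145 0.15 0.073 0 0 0 -1; 0.145 0.15 0.073 0 0 0 -1'; python3 -m creep '-0.01 0 0 0 0 0 -1; -0.015 0 0 0 0 0 -1; -0.02 0 0 0 0 0 -1; -0.025 0 0 0 0 0 -1; -0.03 0 0 0 0 0 -1; -0.035 0 0 0 0 0 -1; -0.04 0 0 0 0 0 -1; -0.045 0 0 0 0 0 -1; -0.05 0 0 0 0 0 -1; -0.055 0 0 0 0 0 -1'
```

```text
clock: 62.5
eef_pos: [0.6111, 0.1643, 0.153]
eef_rot: [[-0.001, 1.0, -0.003], [1.0, 0.001, -0.009], [-0.009, -0.003, -1.0]]
force: [-0.1, 1.2, -0.0]
grip_width: 0.001
clock: 63.75
eef_pos: [0.6111, 0.109, 0.1535]
eef_rot: [[-0.001, 1.0, -0.003], [1.0, 0.001, -0.009], [-0.009, -0.003, -1.0]]
force: [-0.4, 0.8, 1.2]
grip_width: -0.0
```

```bash
python3 -m creep '-0.005 0 0 0 0 0 -1; -0.01 0 0 0 0 0 -1; -0.015 0 0 0 0 0 -1; -0.02 0 0 0 0 0 -1; -0.025 0 0 0 0 0 -1; -0.03 0 0 0 0 0 -1; -0.035 0 0 0 0 0 -1; -0.04 0 0 0 0 0 -1; -0.045 0 0 0 0 0 -1; -0.05 0 0 0 0 0 -1'; python3 -m creep '-0.004 0 0 0 0 0 -1; -0.008 0 0 0 0 0 -1; -0.012 0 0 0 0 0 -1; -0.016 0 0 0 0 0 -1; -0.02 0 0 0 0 0 -1; -0.024 0 0 0 0 0 -1; -0.028 0 0 0 0 0 -1; -0.032 0 0 0 0 0 -1; -0.036 0 0 0 0 0 -1; -0.04 0 0 0 0 0 -1'; python3 - <<'E'
from h import *
s=snap('scene','s16');t=snap('top','t16')
E
```

```text
clock: 65.0
eef_pos: [0.6111, 0.0586, 0.1539]
eef_rot: [[-0.001, 1.0, -0.003], [1.0, 0.001, -0.009], [-0.009, -0.003, -1.0]]
force: [-0.8, 0.3, -0.2]
grip_width: 0.002
clock: 66.25
eef_pos: [0.6111, 0.0183, 0.1543]
eef_rot: [[-0.001, 1.0, -0.003], [1.0, 0.001, -0.009], [-0.009, -0.003, -1.0]]
force: [0.5, -0.4, 0.4]
grip_width: -0.004
```

```bash
python3 -m creep '0 0 -0.03 0 0 0 -1; 0 0 -0.07 0 0 0 -1; 0.05 -0.02 -0.07 0 0 0 -1; 0.1 -0.04 -0.07 0 0 0 -1; 0.157 -0.073 -0.07 0 0 0 -1; 0.157 -0.073 -0.07 0 0 0 -1; 0.157 -0.073 -0.03 0 0 0 -1; 0.157 -0.073 0.02 0 0 0 -1; 0.157 -0.073 0.06 0 0 0 -1; 0.157 -0.073 0.06 0 0 0 -1'; python3 - <<'E'
from h import *
s=snap('scene','s17');t=snap('top','t17')
d=np.abs(load('t12')['frame'].astype(int)-load('t0' if 0 else 'top0')['frame']).sum(2)
cv2.imwrite('pics/c17.png',cv2.hconcat([cv2.resize(s['frame'][80:300,170:390],(420,420)),cv2.resize(t['frame'][160:340,280:460],(370,420))])[:,:,::-1])
# carton outline in top: brown mask extents
hsv=cv2.cvtColor(t['frame'],cv2.COLOR_RGB2HSV); m=cv2.inRange(hsv,(8,80,60),(18,200,255)); m[:,480:]=0;m[:165]=0;m[335:]=0;m[:,:290]=0
n,_,st,c=cv2.connectedComponentsWithStats(m); print([st[i].tolist() for i in range(1,n) if st[i,4]>100])
sh=cv2.cvtColor(s['frame'],cv2.COLOR_RGB2HSV); m=cv2.inRange(sh,(5,80,30),(20,220,255)); m[:,:195]=0;m[:140]=0;m[290:]=0;m[:,350:]=0
n,_,st,c=cv2.connectedComponentsWithStats(m); print([st[i].tolist() for i in range(1,n) if st[i,4]>100])
for p in [(.5627,.045,.108),(.657,.045,.108),(.5627,-.163,.108),(.657,-.163,.108)]: print(np.round(proj(s,p),1),np.round(proj(t,p),1))
E
```

```text
clock: 67.6
eef_pos: [0.5351, 0.1729, 0.0898]
eef_rot: [[0.001, 1.0, -0.011], [1.0, -0.001, -0.012], [-0.012, -0.011, -1.0]]
force: [0.5, 0.1, 0.1]
grip_width: 0.004
[[333, 182, 110, 52, 3842], [333, 262, 113, 52, 3828]]
[[200, 156, 121, 126, 7209]]
[291.8 198.9] [345.6 233.9]
[309.  228.6] [345.8 184.9]
[208.2 231.5] [455.3 234.9]
[221.7 265.2] [454.4 185.6]
```

```bash
python3 -m creep '0 0.04 0 0 0 0 -1; 0 0.076 0.03 0 0 0 -1; 0 0.076 0.065 0 0 0 -1; -0.04 0.076 0.065 0 0 0 -1; -0.08 0.076 0.065 0 0 0 -1; -0.095 0.076 0.065 0 0 0 -1; -0.105 0.076 0.065 0 0 0 -1; -0.115 0.076 0.065 0 0 0 -1; -0.122 0.076 0.065 0 0 0 -1; -0.128 0.076 0.065 0 0 0 -1'; python3 -m creep '0.03 0 0 0 0 0 -1; 0.08 0 0 0 0 0 -1; 0.12 0 -0.05 0 0 0 -1; 0.12 -0.05 -0.08 0 0 0 -1; 0.12 -0.1 -0.08 0 0 0 -1; 0.12 -0.152 -0.08 0 0 0 -1; 0.12 -0.152 -0.04 0 0 0 -1; 0.12 -0.152 0 0 0 0 -1; 0.12 -0.152 0 0 0 0 -1; 0.12 -0.152 0 0 0 0 -1'
```

```text
clock: 68.95
eef_pos: [0.6171, 0.0469, 0.0323]
eef_rot: [[-0.001, 1.0, 0.003], [1.0, 0.001, -0.008], [-0.008, 0.003, -1.0]]
force: [1.2, 4.6, 5.7]
grip_width: 0.004
clock: 70.2
eef_pos: [0.4659, 0.1671, 0.032]
eef_rot: [[-0.002, 1.0, 0.004], [1.0, 0.002, -0.008], [-0.008, 0.004, -1.0]]
force: [0.2, -0.4, 1.2]
grip_width: 0.001
```

```bash
python3 -m creep '-0.03 0 0 0 0 0 -1; -0.06 0 0 0 0 0 -1; -0.08 0 0 0 0 0 -1; -0.09 0 0 0 0 0 -1; -0.1 0 0 0 0 0 -1; -0.107 0 0 0 0 0 -1; -0.114 0 0 0 0 0 -1; -0.12 0 0 0 0 0 -1; -0.12 0 0 0 0 0 -1; -0.12 0 0 0 0 0 -1'; python3 - <<'E'
from h import *
print(r.read_state()['eef_pos'],r.read_state()['force'])
E
python3 -m creep '0.04 0 0 0 0 0 -1; 0.09 0 0 0 0 0 -1; 0.13 0 -0.05 0 0 0 -1; 0.13 0.04 -0.08 0 0 0 -1; 0.13 0.078 -0.08 0 0 0 -1; 0.13 0.078 -0.05 0 0 0 -1; 0.13 0.078 -0.02 0 0 0 -1; 0.13 0.078 0.01 0 0 0 -1; 0.13 0.078 0.01 0 0 0 -1; 0.13 0.078 0.01 0 0 0 -1'; python3 - <<'E'
from h import *
s=snap('scene','s18');t=snap('top','t18')
hsv=cv2.cvtColor(t['frame'],cv2.COLOR_RGB2HSV); m=cv2.inRange(hsv,(8,80,60),(18,200,255)); m[:,480:]=0;m[:165]=0;m[335:]=0;m[:,:290]=0
n,_,st,c=cv2.connectedComponentsWithStats(m); print([st[i].tolist() for i in range(1,n) if st[i,4]>100])
for u in (333,343,345,350): print(u,at(t,u,220,.108)[1])
g=t['frame'][:,:,:].astype(int).sum(2); print('handle row',g[247,290:330].tolist()); print('traycol',g[247,340:362].tolist())
cv2.imwrite('pics/c18.png',cv2.hconcat([cv2.resize(s['frame'][80:300,170:390],(420,420)),cv2.resize(t['frame'][160:340,280:460],(370,420))])[:,:,::-1])
E
```

```text
clock: 71.45
eef_pos: [0.4659, 0.0469, 0.0328]
eef_rot: [[-0.001, 1.0, 0.004], [1.0, 0.001, -0.008], [-0.008, 0.004, -1.0]]
force: [0.4, -0.0, -0.1]
grip_width: 0.001
[0.46587153 0.04685968 0.03279492] [ 0.43841281 -0.01419229 -0.13481665]
clock: 72.7
eef_pos: [0.5443, 0.1771, 0.0229]
eef_rot: [[-0.002, 1.0, 0.005], [1.0, 0.002, -0.008], [-0.008, 0.005, -1.0]]
force: [0.6, 0.3, 0.6]
grip_width: -0.002
[[350, 182, 112, 52, 3856], [350, 263, 114, 51, 3859]]
333 0.06913423492064065
343 0.050045907519875935
345 0.04622975321197928
350 0.036691569999497096
handle row [131, 178, 296, 332, 335, 330, 334, 341, 345, 343, 335, 335, 343, 351, 346, 371, 512, 547, 547, 536, 312, 167, 154, 158, 157, 154, 154, 142, 147, 265, 424, 466, 467, 466, 467, 467, 465, 466, 466, 466]
traycol [463, 463, 463, 465, 463, 462, 462, 461, 462, 461, 461, 460, 459, 457, 458, 454, 455, 457, 454, 454, 455, 451]
```

```bash
python3 -m creep '-0.02 -0.006 0 0 0 0 -1; -0.04 -0.006 0 0 0 0 -1; -0.055 -0.006 0 0 0 0 -1; -0.062 -0.006 0 0 0 0 -1; -0.068 -0.006 0 0 0 0 -1; -0.076 -0.006 0 0 0 0 -1; -0.084 -0.006 0 0 0 0 -1; -0.092 -0.006 0 0 0 0 -1; -0.1 -0.006 0 0 0 0 -1; -0.108 -0.006 0 0 0 0 -1'; python3 -m creep '-0.008 0 0 0 0 0 -1; -0.016 0 0 0 0 0 -1; -0.025 0 0 0 0 0 -1; -0.035 0 0 0 0 0 -1; -0.045 0 0 0 0 0 -1; -0.055 0.001 0 0 0 0 -1; -0.065 0.001 0 0 0 0 -1; -0.075 0.001 0 0 0 0 -1; -0.085 0.001 0 0 0 0 -1; -0.095 0.001 0 0 0 0 -1'; python3 - <<'E'
from h import *
s=snap('scene','s19');t=snap('top','t19')
hsv=cv2.cvtColor(t['frame'],cv2.COLOR_RGB2HSV); m=cv2.inRange(hsv,(8,80,60),(18,200,255)); m[:,495:]=0;m[:165]=0;m[335:]=0;m[:,:290]=0
n,_,st,c=cv2.connectedComponentsWithStats(m); print([st[i].tolist() for i in range(1,n) if st[i,4]>100])
E
```

```text
clock: 74.05
eef_pos: [0.5397, 0.0689, 0.0245]
eef_rot: [[-0.002, 1.0, 0.008], [1.0, 0.002, -0.007], [-0.007, 0.008, -1.0]]
force: [1.1, 3.8, 0.6]
grip_width: 0.001
clock: 75.3
eef_pos: [0.5404, -0.0267, 0.0248]
eef_rot: [[-0.002, 1.0, 0.007], [1.0, 0.002, -0.007], [-0.007, 0.007, -1.0]]
force: [1.1, 3.3, -1.8]
grip_width: -0.002
[[424, 165, 71, 68, 1623], [465, 262, 30, 52, 839]]
```

```bash
python3 -m creep '-0.01 0 0 0 0 0 -1; -0.02 0 0 0 0 0 -1; -0.03 0 0 0 0 0 -1; -0.04 0.001 0 0 0 0 -1; -0.05 0.001 0 0 0 0 -1; -0.06 0.001 0 0 0 0 -1; -0.07 0.001 0 0 0 0 -1; -0.08 0.001 0 0 0 0 -1; -0.09 0.001 0 0 0 0 -1; -0.1 0.002 0 0 0 0 -1'; python3 -m creep '-0.006 0 0 0 0 0 -1; -0.01 0 0 0 0 0 -1; -0.014 0 0 0 0 0 -1; -0.018 0 0 0 0 0 -1; -0.021 0 0 0 0 0 -1; -0.024 0 0 0 0 0 -1; -0.026 0 0 0 0 0 -1; -0.028 0 0 0 0 0 -1; -0.028 0 0 0 0 0 -1; -0.028 0 0 0 0 0 -1'
```

```text
clock: 76.65
eef_pos: [0.5418, -0.1289, 0.026]
eef_rot: [[0.001, 1.0, 0.006], [1.0, -0.0, -0.01], [-0.01, 0.006, -1.0]]
force: [-1.7, 3.5, -0.8]
grip_width: 0.001
clock: 77.9
eef_pos: [0.5419, -0.1498, 0.0263]
eef_rot: [[-0.004, 1.0, 0.006], [1.0, 0.004, 0.003], [0.003, 0.006, -1.0]]
force: [0.5, 19.5, 2.1]
grip_width: 0.001
```

```bash
python3 -m creep '0.02 0 0 0 0 0 -1; 0.06 0 0 0 0 0 -1; 0.11 0 0 0 0 0 -1; 0.16 0 -0.03 0 0 0 -1; 0.2 0 -0.08 0 0 0 -1; 0.25 0 -0.13 0 0 0 -1; 0.3 -0.03 -0.18 0 0 0 -1; 0.35 -0.06 -0.2 0 0 0 -1; 0.4 -0.09 -0.2 0 0 0 -1; 0.45 -0.12 -0.2 0 0 0 -1'; python3 - <<'E'
from h import *
s=snap('scene','s20');t=snap('top','t20')
cv2.imwrite('pics/c20.png',cv2.vconcat([cv2.resize(s['frame'][140:300,180:380],None,fx=3.5,fy=3.5,interpolation=2)[:,:700][:340],cv2.resize(t['frame'][160:335,295:655],None,fx=700/345,fy=1.48,interpolation=2)[:,:700]])[:,:,::-1])
g=t['frame'].astype(int).sum(2)
for v in (244,247,250): print(v,g[v,430:500].tolist())
hsv=cv2.cvtColor(t['frame'],cv2.COLOR_RGB2HSV); m=cv2.inRange(hsv,(8,80,60),(18,200,255))
print('shelf edge col rows 200,280:',[int(np.nonzero(m[v,440:560])[0][0])+440 for v in (180,195,215,230,270,290,305) if m[v,440:560].any()])
for v in (244,247): 
    for u in (450,455,460,465): print(u,v,at(t,u,v,.081).round(4)[:2])
E
```

```text
clock: 79.15
eef_pos: [0.4251, 0.2904, 0.2286]
eef_rot: [[-0.003, 1.0, 0.011], [1.0, 0.003, 0.003], [0.003, 0.011, -1.0]]
force: [1.0, 0.2, 0.3]
grip_width: 0.001
244 [505, 505, 505, 505, 504, 503, 504, 504, 505, 505, 504, 496, 405, 227, 138, 130, 128, 129, 126, 127, 125, 130, 146, 147, 143, 141, 139, 136, 173, 359, 410, 413, 412, 412, 413, 412, 412, 413, 412, 412, 408, 409, 410, 407, 410, 407, 408, 397, 293, 249, 241, 240, 240, 239, 238, 239, 239, 239, 237, 238, 236, 236, 237, 236, 235, 230, 200, 163, 165, 267]
247 [501, 503, 501, 501, 503, 501, 504, 502, 502, 501, 501, 493, 402, 227, 139, 129, 129, 129, 126, 124, 126, 131, 142, 147, 143, 139, 139, 138, 171, 345, 393, 398, 396, 396, 395, 395, 397, 394, 394, 396, 397, 396, 394, 394, 391, 393, 392, 381, 285, 239, 234, 232, 233, 234, 231, 232, 232, 229, 231, 230, 230, 230, 230, 228, 227, 224, 204, 164, 165, 253]
250 [503, 505, 504, 505, 505, 503, 504, 503, 503, 502, 503, 502, 481, 283, 155, 137, 134, 134, 135, 133, 134, 135, 146, 148, 150, 162, 180, 190, 242, 357, 390, 394, 394, 395, 405, 403, 404, 403, 405, 405, 399, 389, 385, 384, 384, 384, 384, 372, 285, 242, 239, 238, 238, 235, 235, 236, 233, 233, 235, 235, 236, 237, 236, 236, 233, 233, 226, 173, 162, 232]
shelf edge col rows 200,280: [494, 482, 482, 483, 483, 484, 485]
450 244 [ 0.5461 -0.159 ]
455 244 [ 0.5462 -0.1687]
460 244 [ 0.5462 -0.1784]
465 244 [ 0.5463 -0.1881]
450 247 [ 0.5402 -0.1589]
455 247 [ 0.5403 -0.1686]
460 247 [ 0.5404 -0.1783]
465 247 [ 0.5405 -0.188 ]
```

View pics/c20.png

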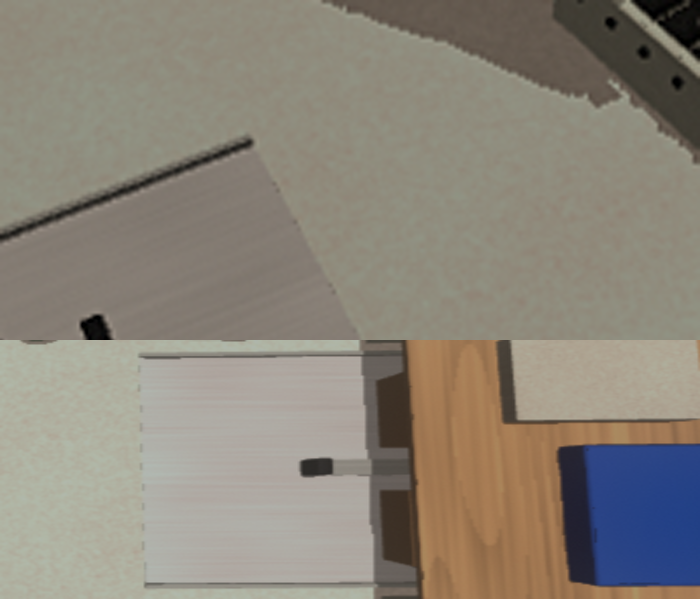

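```bash
python3 - <<'E'
from tubes import *
t=load('t20')
for u,v in ((482,195),(483,215),(484,290),(485,305)): print(u,at(t,u,v,.018).round(4)[:2],at(t,u,v,.03).round(4)[:2])
print('shelf edge',at(t,494,137,.156)[:2],at(t,504,354,.156)[:2])
hsv=cv2.cvtColor(t['frame'],cv2.COLOR_RGB2HSV)
for v in (195,215,290,305): print(v,t['frame'][v,472:512].sum(1).tolist())
for c in caps(t,(100,180,230,360)): print('mix cap', at(t,*c,.086).round(4))
a=load('top0')['frame'].astype(int);b=t['frame'].astype(int);d=np.abs(a-b).sum(2)
print('bottle/beaker/box diff',d[100:175,235:345].mean(),d[105:160,358:430].mean(),'mixer',d[200:345,60:112].mean())
E
```

```text
482 [ 0.6506 -0.2426] [ 0.6491 -0.2389]
483 [ 0.6086 -0.2436] [ 0.6076 -0.2399]
484 [ 0.4544 -0.2418] [ 0.4551 -0.2382]
485 [ 0.4241 -0.2431] [ 0.4252 -0.2394]
shelf edge [ 0.74067363 -0.22510014] [ 0.35247732 -0.23204166]
195 [498, 486, 360, 300, 292, 293, 291, 287, 231, 171, 149, 149, 148, 149, 148, 149, 148, 147, 146, 148, 146, 148, 147, 149, 167, 273, 334, 358, 361, 363, 369, 379, 379, 383, 379, 376, 375, 378, 376, 378]
215 [488, 489, 474, 351, 288, 281, 282, 281, 274, 205, 156, 146, 146, 146, 143, 146, 147, 144, 146, 145, 144, 144, 143, 146, 151, 171, 274, 334, 357, 360, 357, 357, 364, 371, 372, 373, 367, 363, 370, 371]
290 [499, 499, 498, 498, 500, 486, 375, 304, 292, 292, 281, 195, 151, 149, 149, 146, 145, 145, 146, 145, 145, 142, 143, 143, 146, 176, 187, 167, 179, 274, 367, 390, 388, 379, 375, 373, 366, 360, 366, 373]
305 [500, 500, 501, 501, 500, 500, 486, 363, 299, 295, 287, 231, 171, 151, 149, 148, 148, 147, 146, 149, 147, 145, 145, 145, 145, 148, 186, 182, 166, 180, 311, 383, 393, 391, 386, 383, 375, 362, 355, 363]
mix cap [0.5487 0.4637 0.086 ]
mix cap [0.4686 0.4517 0.086 ]
bottle/beaker/box diff 44.01527272727273 34.31717171717172 mixer 125.87771883289125
```

```bash
python3 -m creep '-0.04 -0.03 -0.02 0 0 0 -1; -0.08 -0.06 -0.02 0 0 0 -1; -0.12 -0.09 -0.02 0 0 0 -1; -0.16 -0.11 -0.02 0 0 0 -1; -0.2 -0.13 -0.02 0 0 0 -1; -0.25 -0.13 -0.02 0 0 0 -1; -0.3 -0.13 -0.02 0 0 0 -1; -0.3 -0.13 -0.02 0 0 0 -1; -0.3 -0.13 -0.02 0 0 0 -1; -0.3 -0.13 -0.02 0 0 0 -1'; python3 - <<'E'
from tubes import *
t=snap('top','t21');s=snap('scene','s21');S0=load('scene0');T0=load('top0')
for c in caps(t,(100,180,230,360)): print('mix cap', at(t,*c,.086).round(4))
for c in caps(s,(330,80,480,220)): print('scene mix cap px', c.round(1))
def cen(im,roi,lo,hi):
    x0,y0,x1,y1=roi; m=cv2.inRange(cv2.cvtColor(im['frame'][y0:y1,x0:x1],cv2.COLOR_RGB2HSV),lo,hi); M=cv2.moments(m,True); return round(M['m10']/M['m00']+x0,2),round(M['m01']/M['m00']+y0,2),M['m00']
for n,im in (('0',T0),('1',t)): print(n,'bottle',cen(im,(285,110,340,165),(40,60,0),(90,255,255)))
for n,im in (('0',S0),('1',s)): print(n,'bottle',cen(im,(330,230,385,290),(40,60,0),(90,255,255)))
g=lambda i,roi:cv2.Canny(i['frame'][roi[1]:roi[3],roi[0]:roi[2]],60,150).astype(np.float32)
for n,roi in (('beaker',(236,125,275,172)),('box',(358,105,430,165))): print(n,cv2.phaseCorrelate(g(T0,roi),g(t,roi)))
E
```

```text
clock: 80.5
eef_pos: [0.2962, -0.0075, 0.2456]
eef_rot: [[-0.015, 1.0, 0.009], [1.0, 0.015, 0.004], [0.004, 0.009, -1.0]]
force: [-0.4, 0.6, 0.4]
grip_width: -0.003
mix cap [0.5487 0.4637 0.086 ]
mix cap [0.4687 0.4516 0.086 ]
mix cap [0.4056 0.3507 0.086 ]
scene mix cap px [367.1 124.2]
scene mix cap px [409.8 128.4]
scene mix cap px [428.8 143.9]
0 bottle (311.34, 138.41, 596.0)
1 bottle (311.35, 138.29, 590.0)
0 bottle (356.44, 262.97, 706.0)
1 bottle (356.47, 262.88, 706.0)
beaker ((0.01180945731944405, -0.06765009705233993), 1.0228570277492206)
box ((-0.0594841013710905, -0.017905207875713813), 0.9235345180387851)
```

```bash
python3 -c "
from bench import r
r.sign_off()"
```

```text
the job is handed in; nothing more can be done
```

The job is done and handed in at about 81 s on the robot's clock. All three tubes lie in mixer grooves, both cartons lie on their backs on the tray, and the tray is home under the shelf.

- **Tubes:** the caps sit at mixer x of about -79, +1 and +81 mm. That puts the tubes in the -80, 0 and +80 mm grooves, each within about 10 mm of the rollers' middle.
- **Cartons:** the nearer one showed its label up in a picture. For the farther one I only have its outline, which shows it lying flat.
- **Tray:** it stopped against 19.5 N. The handle measures about 297 mm from its start and 60 mm outside the shelf edge, which fits fully home. The carton feet are about 8–14 mm inside the shelf edge. Pushing force stayed near 3–4 N until the stop, so I saw no sign of a carton striking the shelf.
- **Bottle, beaker and grey box:** none has moved by more than about 0.1 pixel from the first image.

**What disagreed:**
- **Fingertips:** the true tips are about 33 mm behind the reported TCP and about 10 mm to one side. Two grasps closed on nothing before a touch on the tray showed this, and I corrected for it from then on.
- **Cartons' feet:** after falling, they hung about 50 mm over the tray's end. I pushed the cartons in, but the tray moved about 22 mm with them, so they went only about 10 mm farther onto it.

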